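# Pull samples from a packed crate and send them on by rail carrier

## Robot

A 6-joint arm with a two-finger parallel gripper is mounted at the origin on the work surface. World frame = base frame: x ahead of the robot, y to its left, z up, the work surface at z = 0. Lengths are in m, angles in rad, forces in N, time in s.
With the tool pointing down it reaches from about 0.35 to 0.775 m from the base axis. Payload 7.3 kg.
Tool frame: the origin (TCP) lies on the centre line of the jaws, within the pads' length; the fingertips stand 14 mm ahead of it and the grasp point (between the pads) lies 5 mm behind it; z points along the fingers, y is the direction in which the jaws open and shut (so a half turn about z gives the same grasp; the last joint's range is limited). The gripper opens to 92 mm and grips with 3 to 60 N. Pads are 19 mm wide; open, the fingers measure 130 mm over their backs; the gripper's body (75 mm by 190 mm) begins 47 mm behind the grasp point.
Start: joints at [-1.369, 0.342, 1.524, -0, 1.275, -0.146], TCP at [0.179, -0.494, 0.241] pointing down, gripper open.
Joint ranges: [-2.53, 2.53], [-0.77, 2.02], [0.04, 2.7], [-1, 4.14], [0.28, 2.66], [-3.11, 3.11]. Speed limits (rad/s): [2.57, 2.57, 3.14, 3.14, 3.14, 3.14].

## Interface

Orientations are given as [roll, pitch, yaw] about the fixed x, y, z axes, in that order (R = Rz(yaw) Ry(pitch) Rx(roll)).
In Python, from cell import telemetry, cams, robot gives the robot as it stands.
- The arm moves only by the tool servo_tool, never from a script. Its argument "targets" is text: rows parted by semicolons, each of 4 numbers parted by spaces: the shift along the tool's x, y, z in mm, then the turn about the tool's z in rad. In form: x y z yaw; .... A call has 1 to 20 rows; each row shifts and turns the pose as measured when the row begins, along the tool's axes as they then stand; what a row does not reach is not made up. A row lasts 1/8 s, in which the tool goes at most 62.5 mm and 10.7 degrees, less where a joint would pass 70% of its speed; a pose out of reach is approached as far as the arm can. A call with a gripper value outside its range is refused whole. "hand" is the opening, from 0 (shut) to 1 (fully open), set as the call begins (left out, the last holds). The fingers move at their own pace and stop on an object; "squeeze" is the grip in N (left out, the last holds). Time passes only in rows, so rows that do not move let the fingers close. It gives the time, the measured TCP pose, the force and the opening at its end, in the units of the state.
- telemetry.observe(): the state, without advancing time (a new reading comes with each control period).
- cams.read_camera(name): name is "scene" or "top" or "wrist"; returns a dict with "color" (384x512x3 uint8, red, green, blue), "K" (3x3 intrinsics, pixels), "R" (3x3) and "t" (3): a world point X has camera coordinates R X + t. Camera axes: x right, y down, z forward; pixel columns grow to the right and rows downward; lengths in m; the calibration is good to about 2 mm. The wrist camera is an equidistant fisheye: a pixel r from the principal point sees the ray r / f radians off the axis. A picture is of the moment at which its call begins. There is no depth.
- robot.hand_in(): hands the job in, once; it reports no verdict.
Trained networks look in a picture, given as the dict that the camera call returned (one of the last four; its "shot" number tells which), for a name from the list of things; names that differ only in an ending like _2 or _b are one class to them, and where a whole thing is asked for, a point or a joint stands for the part that bears it (a point fixed in the world has none). Each returns a list of dicts, best first, with "score" (0 to 1); they miss things now and then, are a little off and sometimes report something else, mostly with a low value. They report only what shows in the picture. A call takes as long as a camera call. They do not tell look-alikes from the thing itself.
- cams.cut_out(picture, query): "region" (384x512 bool, what is visible of it) and "extent" ([centre column, centre row, width, height] in pixels, round what is visible of it).
The state is a dict: "time": time; "qpos": joint angles; "qvel": joint speeds; "joint_efforts": joint torques, N m; "tool_pos": TCP position; "tool_rot": TCP orientation; "contact_force": force on the tool from outside, world axes, zero at the start; "torque": the same for the moment, N m; "opening": finger opening in m.
Only numpy, scipy, OpenCV 4.12 (cv2) and the standard library are available. Lean on these libraries where they do the work, as an engineer would, in place of code of your own. Each camera call takes 0.05 s, during which the arm holds its last target.

## Task

Clear every squat jar off the sliding carrier into the loose steel tray, standing upright, and bring the carrier to the loading station at the right-hand end of its rail (right as seen from the robot). Then pull every narrow-stoppered bottle out of the packed crate, stand them all upright on the carrier's deck while it is at the loading station, and only then move the loaded carrier to the next station, the middle one, its pointer at the gap of the index plates, and leave it there. The wide-capped bottles stay standing in the crate; do not tip any bottle over and do not disturb the tasting glass or the large bottle.

Things in the scene. Friction and masses are not known exactly. Their poses are not given: they have to be found in the camera images.
- narrow1_mid (a point): A narrow-stoppered amber glass bottle, 142 mm tall overall: round body 60 mm across up to 85 mm, shoulder, and at the top (118 to 142 mm above its underside) a round black stopper 26 mm across on a 24 mm neck; about 0.4 kg. Origin: centre, 71 mm above its underside; z up along the bottle. Starts in the crate. May be absent.
- narrow2_mid (a point): A narrow-stoppered amber glass bottle, 142 mm tall overall: round body 60 mm across up to 85 mm, shoulder, and at the top (118 to 142 mm above its underside) a round black stopper 26 mm across on a 24 mm neck; about 0.4 kg. Origin: centre, 71 mm above its underside; z up along the bottle. Starts in the crate. May be absent.
- narrow3_mid (a point): A narrow-stoppered amber glass bottle, 142 mm tall overall: round body 60 mm across up to 85 mm, shoulder, and at the top (118 to 142 mm above its underside) a round black stopper 26 mm across on a 24 mm neck; about 0.4 kg. Origin: centre, 71 mm above its underside; z up along the bottle. Starts in the crate. May be absent.
- wide1_mid (a point): A wide-capped amber glass bottle, 126 mm tall: round body 60 mm across up to 92 mm, black screw cap 38 mm across from 102 mm to the top; about 0.4 kg. Origin 63 mm above its underside. Stays in the crate.
- wide2_mid (a point): A wide-capped amber glass bottle, 126 mm tall: round body 60 mm across up to 92 mm, black screw cap 38 mm across from 102 mm to the top; about 0.4 kg. Origin 63 mm above its underside. Stays in the crate.
- wide3_mid (a point): A wide-capped amber glass bottle, 126 mm tall: round body 60 mm across up to 92 mm, black screw cap 38 mm across from 102 mm to the top; about 0.4 kg. Origin 63 mm above its underside. Stays in the crate.
- wide4_mid (a point): A wide-capped amber glass bottle, 126 mm tall: round body 60 mm across up to 92 mm, black screw cap 38 mm across from 102 mm to the top; about 0.4 kg. Origin 63 mm above its underside. Stays in the crate.
- wide5_mid (a point): A wide-capped amber glass bottle, 126 mm tall: round body 60 mm across up to 92 mm, black screw cap 38 mm across from 102 mm to the top; about 0.4 kg. Origin 63 mm above its underside. Stays in the crate.
- wide6_mid (a point): A wide-capped amber glass bottle, 126 mm tall: round body 60 mm across up to 92 mm, black screw cap 38 mm across from 102 mm to the top; about 0.4 kg. Origin 63 mm above its underside. Stays in the crate.
- jar1_mid (a point): A squat closed glass jar with a white lid, 56 mm tall, 60 mm across (lid 62 mm, the top 12 mm); about 0.25 kg. Origin: centre, 28 mm above its underside. Starts standing on the carrier. May be absent.
- jar2_mid (a point): A squat closed glass jar with a white lid, 56 mm tall, 60 mm across (lid 62 mm, the top 12 mm); about 0.25 kg. Origin: centre, 28 mm above its underside. Starts standing on the carrier. May be absent.
- crate_floor (a point): Fixed plywood crate, 200 x 200 mm outside, 80 mm high, walls and floor 8 mm. Origin: centre of the inner floor; x and y along the walls, z up. Bottles stand in it three by three, 60.8 mm apart along x and y, touching their neighbours and the walls (under 1 mm of play); when only two narrow-stoppered bottles are there, one place is empty.
- carrier_deck (a point): The carrier: a flat grey deck that slides on the rail, inside its rim 74 mm (x, across the rail) by 218 mm (y, along the rail), rim 3 mm thick and 10 mm high. Origin: centre of the deck's upper face, 30 mm above the bench; z up. Three dark rubber discs at y = -70, 0 and 70 mm mark room for three bottles.
- post (a point): Round steel post, 20 mm across, standing 95 mm above the deck on a tongue beyond the carrier's +y end, 168 mm from the deck's centre; for pinching and pushing or pulling the carrier along. This point: on its axis, 75 mm above the deck (20 mm below the post's top).
- carrier (a joint): Travel of the carrier along the rail in m: 0 at the far station (left-hand end seen from the robot, an end stop), where it starts; 0.12 at the middle station; 0.24 at the loading station (right-hand end, an end stop). It slides with about 3 N of friction and stays where it is left; there is no spring.
- station_loading (a point): Point on the middle line of the fixed rail, at deck height (30 mm above the bench), where the carrier's deck centre stands when the carrier rests in the loading station. y runs along the rail from the loading station to the far one; the three stations are 120 mm apart, each marked by a pair of small dark index plates on the robot's side of the rail, with a gap between them for the carrier's steel pointer. x is across the rail, z up.
- station_middle (a point): Point on the middle line of the fixed rail, at deck height (30 mm above the bench), where the carrier's deck centre stands when the carrier rests in the middle station. y runs along the rail from the loading station to the far one; the three stations are 120 mm apart, each marked by a pair of small dark index plates on the robot's side of the rail, with a gap between them for the carrier's steel pointer. x is across the rail, z up.
- station_far (a point): Point on the middle line of the fixed rail, at deck height (30 mm above the bench), where the carrier's deck centre stands when the carrier rests in the far station. y runs along the rail from the loading station to the far one; the three stations are 120 mm apart, each marked by a pair of small dark index plates on the robot's side of the rail, with a gap between them for the carrier's steel pointer. x is across the rail, z up.
- tray_floor (a point): Loose shallow steel tray on the bench, outside 120 (x) x 190 (y) mm, 20 mm high, walls and floor 4 mm; 0.7 kg. Origin: centre of its inner floor; z up. Room for two jars side by side along y.
- glass_mid (a point): Bystander: a stemmed tasting glass, 60 mm across, 150 mm tall. Origin 75 mm above its foot.
- flask_mid (a point): Bystander: a large amber bottle, 84 mm across, 190 mm tall. Origin 95 mm above its underside.
Mind the look-alikes: they are no part of the job. Leave any pink look-alike of the part that bears narrow2_mid alone.

How it is judged:
By the outcome, as a careful person would: the job done as asked, in the order asked, and still so for the second after the job is handed in, with the robot touching nothing.
Of narrow1, narrow2, narrow3 only 2 to 3 are there at a start; the rules pass over those that are not, and their reading is None.
Of jar1, jar2 only 1 to 2 are there at a start; the rules pass over those that are not, and their reading is None.
At some moment in a run one of tray, jar1, jar2 may be knocked a few centimetres aside while the robot is not near it.
It also fails if it takes over 210 s, if anything falls off the work surface, if the arm or the gripper's body presses on something with over 40 N, if the wrist force passes 120 N, or if a joint passes its speed limit or range.

## Working session

There is one attempt and no reset: what is moved stays moved. The work goes in short steps, Python scripts to look and compute and a tool call to move; the robot and the scene stay as the last step left them, time stands still between calls to the robot, and variables do not carry over. Pictures are saved under pics/ and viewed, and the job is handed in when it is done.

Besides the shell and the picture viewer there is one more tool, called after "Request:" as name(argument=value, ...) on one line, values as JSON. servo_tool: Moves the arm, as the interface text tells. Its arguments: {"type":"object","properties":{"targets":{"type":"string"},"hand":{"type":"number"},"squeeze":{"type":"number"}},"required":["targets"]}

```bash
ls; mkdir -p pics
cat > h.py <<'E'
import numpy as np, cv2
from cell import telemetry, cams, robot
def save(p,n): cv2.imwrite(f'pics/{n}.png',p['color'][:,:,::-1])
def proj(p,X):
    c=p['R']@np.array(X,float)+p['t']; u=p['K']@c; return u[:2]/u[2]
def ray(p,uv):
    K=p['K']; d=np.linalg.inv(K)@np.array([uv[0],uv[1],1.0]); 
    return -p['R'].T@p['t'], p['R'].T@d
def atz(p,uv,z):
    o,d=ray(p,uv); return o+d*(z-o[2])/d[2]
E
python3 - <<'E'
from h import *
s=telemetry.observe(); print(s)
for n in ['scene','top','wrist']:
    p=cams.read_camera(n); save(p,n+'0'); print(n,p['K'].tolist(),np.round(-p['R'].T@p['t'],3),np.round(p['R'],2).tolist())
E
```

```text
pics
{'time': 0.0, 'qpos': array([-1.36898500e+00,  3.42721047e-01,  1.52500987e+00,  3.42266663e-06,
        1.27540362e+00, -1.45989200e-01]), 'qvel': array([-0.00088036,  0.00056381, -0.00032447, -0.00201721,  0.00047731,
        0.00024275]), 'joint_efforts': array([-6.54166506e-04, -4.31235266e+01, -2.44218528e+01,  7.18268403e-02,
        5.61814138e-02, -1.12017840e-04]), 'tool_pos': array([ 0.17888554, -0.49317504,  0.24004831]), 'tool_rot': array([-3.14006765e+00, -2.27537088e-04,  3.47799350e-01]), 'contact_force': array([ 0.20795884, -0.08109786, -0.8387654 ]), 'torque': array([-0.05516228,  0.00887591,  0.01616837]), 'opening': 0.0918114004725221}
scene [[440.88906144326313, 0.0, 253.60891640593823], [0.0, 440.88906144326313, 196.12372111223956], [0.0, 0.0, 1.0]] [ 1.142 -0.013  0.988] [[0.21, 0.98, -0.01], [0.82, -0.18, -0.55], [-0.54, 0.11, -0.84]]
top [[421.7248261338696, 0.0, 248.86731829819502], [0.0, 421.7248261338696, 187.70076363769903], [0.0, 0.0, 1.0]] [0.408 0.094 1.207] [[0.01, -1.0, 0.01], [-0.99, -0.01, -0.13], [0.13, -0.01, -0.99]]
wrist [[297.3186396354542, 0.0, 253.65439108321115], [0.0, 297.3186396354542, 194.3768884675201], [0.0, 0.0, 1.0]] [ 0.25  -0.467  0.384] [[0.34, -0.94, -0.0], [-0.9, -0.33, 0.28], [-0.26, -0.09, -0.96]]
```

View pics/scene0.png

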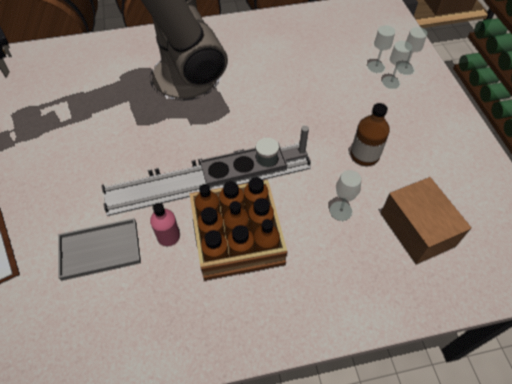

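View pics/top0.png

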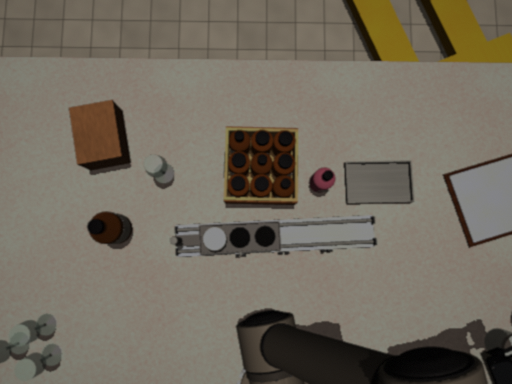

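View pics/wrist0.png

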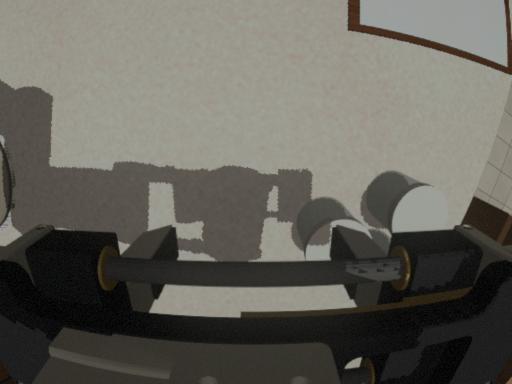

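Run:
```python
from h import *
t=cams.read_camera('top'); s=cams.read_camera('scene')
a=cv2.resize(t['color'][115:270,165:425],None,fx=3,fy=3,interpolation=cv2.INTER_CUBIC)
b=cv2.resize(s['color'][120:285,90:320],None,fx=3.4,fy=3.4,interpolation=cv2.INTER_CUBIC)
cv2.imwrite('pics/a1.png',a[:,:,::-1]);cv2.imwrite('pics/b1.png',b[:,:,::-1])
for n,p in(('top',t),('scene',s)):
  for q in ['narrow1_mid','wide1_mid','jar1_mid','crate_floor','carrier_deck','post','tray_floor']:
    print(n,q,[(round(d['score'],2),np.round(d['extent'],1).tolist()) for d in cams.cut_out(p,q)][:10])
```

```text
top narrow1_mid [(0.68, [285.8, 187.0, 27.1, 21.2]), (0.56, [108.0, 225.4, 45.2, 29.8])]
top wide1_mid [(0.61, [283.1, 143.1, 26.8, 27.2])]
top jar1_mid [(0.27, [283.2, 186.1, 28.4, 20.5])]
top crate_floor [(0.96, [259.7, 168.1, 72.8, 80.9])]
top carrier_deck [(0.92, [225.2, 237.3, 109.9, 36.5])]
top post [(0.77, [226.5, 236.9, 111.2, 34.0])]
top tray_floor [(0.65, [378.8, 185.3, 74.5, 42.0]), (0.57, [284.8, 186.3, 27.3, 21.4])]
scene narrow1_mid [(0.61, [205.7, 198.5, 23.5, 36.4]), (0.33, [211.2, 223.6, 25.3, 27.5])]
scene wide1_mid [(0.85, [215.9, 247.1, 28.5, 35.4])]
scene jar1_mid []
scene crate_floor [(0.71, [239.2, 230.6, 100.9, 101.4])]
scene carrier_deck [(0.88, [253.9, 157.2, 104.2, 62.9])]
scene post [(0.67, [255.6, 155.2, 109.1, 56.7])]
scene tray_floor [(0.7, [99.7, 249.9, 84.2, 59.6]), (0.25, [253.7, 156.4, 110.7, 60.6])]
```

View pics/a1.png

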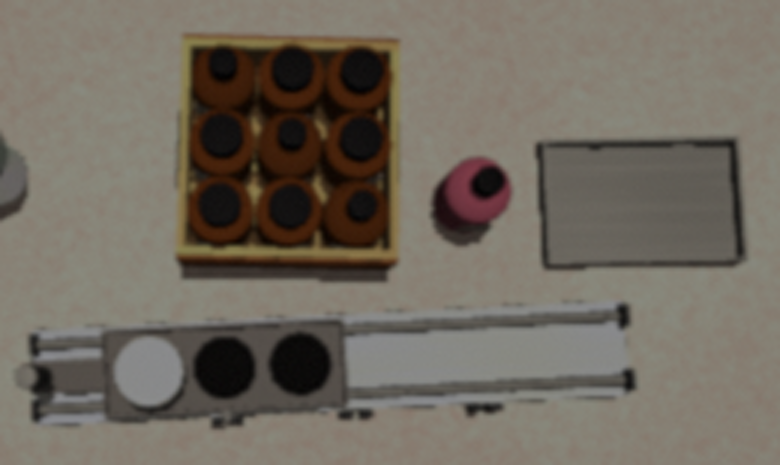

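View pics/b1.png

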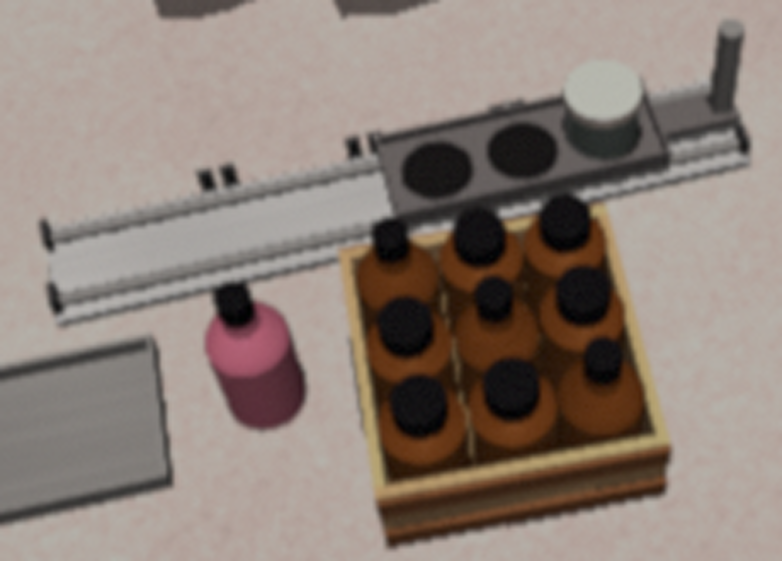

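Run:
```python
from h import *
t=cams.read_camera('top'); s=cams.read_camera('scene')
# crop px -> full px
T=lambda u,v:((u+.5)/3-.5+165,(v+.5)/3-.5+115)
S=lambda u,v:((u+.5)/3.4-.5+90,(v+.5)/3.4-.5+120)
def tri(a,b):
    o1,d1=ray(t,a);o2,d2=ray(s,b)
    d1/=np.linalg.norm(d1);d2/=np.linalg.norm(d2)
    k=np.linalg.lstsq(np.c_[d1,-d2],o2-o1,rcond=None)[0]
    p,q=o1+k[0]*d1,o2+k[1]*d2
    return np.round((p+q)/2,4),round(np.linalg.norm(p-q),4)
def blob(p,uv,thr=45,r=9):
    g=p['color'].max(2).astype(int); u,v=map(int,np.round(uv))
    w=(g<thr).astype(np.uint8)
    n,l,st,c=cv2.connectedComponentsWithStats(w)
    k=l[v,u]; return c[k],st[k][2:] 
caps={'A':((222,65),(603,362)),'B':((292,133),(493,298)),'C':((362,206),(390,242)),'w12':((292,68),(511,392)),'w13':((361,69),(418,402)),'w21':((221,136),(584,293)),'w23':((361,138),(406,326)),'w31':((220,203),(565,222)),'w32':((291,204),(479,238)),'pink':((487,182),(235,303)),
 'jar':((149,371),(602,90)),'post':((27,374),(731,28))}
for k,(a,b) in caps.items():
    a=T(*a);b=S(*b); print(k,np.round(a,1),np.round(b,1),'tri',tri(a,b), 'top@.150' if 0 else '')
    z={'A':.15,'B':.15,'C':.15,'jar':.086,'post':.125}.get(k,.134)
    print('    @z',z,atz(t,a,z).round(4),atz(s,b,z).round(4))
for n,uv in dict(tray1=(541,146),tray2=(735,142),tray3=(742,258),tray4=(547,265)).items(): print(n,atz(t,T(*uv),.02).round(4))
for n,uv in dict(c1=(182,38),c2=(398,41),c3=(396,262),c4=(178,258)).items(): print(n,atz(t,T(*uv),.08).round(4))
for n,uv in dict(d1=(105,331),d2=(343,321),d3=(345,402),d4=(108,419)).items(): print(n,atz(t,T(*uv),.04).round(4))
for n,uv in dict(disc0=(224,367),disc1=(300,364)).items(): print(n,atz(t,T(*uv),.03).round(4))
for n,uv in dict(disc0=(522,149),disc1=(437,170)).items(): print(n,'S',atz(s,S(*uv),.03).round(4))
print('glass',atz(t,(156,165),.15),'flask',atz(t,(98,226),.19))
```

```text
A [238.7 136.3] [267.  226.1] tri (array([0.6804, 0.1125, 0.1342]), np.float64(0.001)) 
    @z 0.15 [0.6764 0.1127 0.15  ] [0.6889 0.1097 0.15  ]
B [262. 159.] [234.6 207.3] tri (array([0.62  , 0.0515, 0.1393]), np.float64(0.001)) 
    @z 0.15 [0.6179 0.0524 0.15  ] [0.6264 0.0502 0.15  ]
C [285.3 183.3] [204.4 190.8] tri (array([ 0.5579, -0.0088,  0.1354]), np.float64(0.0006)) 
    @z 0.15 [ 0.5559 -0.007   0.15  ] [ 0.5679 -0.0092  0.15  ]
w12 [262.  137.3] [239.9 234.9] tri (array([0.6818, 0.0509, 0.1205]), np.float64(0.0014)) 
    @z 0.134 [0.6785 0.0521 0.134 ] [0.6889 0.0492 0.134 ]
w13 [285.  137.7] [212.6 237.9] tri (array([ 0.6798, -0.0095,  0.1277]), np.float64(0.0019)) 
    @z 0.134 [ 0.6784 -0.0079  0.134 ] [ 0.6831 -0.0105  0.134 ]
w21 [238.3 160. ] [261.4 205.8] tri (array([0.6198, 0.1132, 0.1238]), np.float64(0.0)) 
    @z 0.134 [0.6178 0.113  0.134 ] [0.626  0.1117 0.134 ]
w23 [285.  160.7] [209.1 215.5] tri (array([ 0.6193, -0.0089,  0.1238]), np.float64(0.0001)) 
    @z 0.134 [ 0.6174 -0.0078  0.134 ] [ 0.6255 -0.009   0.134 ]
w31 [238.  182.3] [255.8 184.9] tri (ar
[... 574 characters left out ...]
t [173.7 239.3] [304.6 127.9] tri (array([0.4126, 0.2753, 0.1252]), np.float64(0.0005)) 
    @z 0.125 [0.4126 0.2751 0.125 ] [0.4125 0.2757 0.125 ]
tray1 [ 0.6337 -0.1908  0.02  ]
tray2 [ 0.6397 -0.377   0.02  ]
tray3 [ 0.5281 -0.3793  0.02  ]
tray4 [ 0.5196 -0.1942  0.02  ]
c1 [0.7191 0.1508 0.08  ]
c2 [ 0.7186 -0.047   0.08  ]
c3 [ 0.5153 -0.0441  0.08  ]
c4 [0.517 0.151 0.08 ]
d1 [0.4528 0.219  0.04  ]
d2 [4.641e-01 1.000e-04 4.000e-02]
d3 [ 0.3902 -0.0017  0.04  ]
d4 [0.3729 0.2143 0.04  ]
disc0 [0.421  0.1094 0.03  ]
disc1 [0.4245 0.0391 0.03  ]
disc0 S [0.4197 0.1087 0.03  ]
disc1 S [0.4255 0.0385 0.03  ]
glass [0.599433   0.32167044 0.15      ] flask [0.44235336 0.44624369 0.19      ]
```

Request:
servo_tool(targets="0 0 0 0.15; 0 0 0 0.15; 0 0 0 0; 0 0 0 0", hand=1, squeeze=25)

```text
time: 1.55
tool_pos: [0.1789, -0.4936, 0.2408]
tool_rot: [3.141, -0.0, 0.043]
contact_force: [0.8, -0.1, -0.0]
opening: 0.0917
```

```bash
cat >> h.py <<'E'
from scipy.spatial.transform import Rotation as Ro
def to(x,y,z,yaw=None):
    s=telemetry.observe(); R=Ro.from_euler('xyz',s['tool_rot']).as_matrix()
    d=R.T@(np.array([x,y,z])-s['tool_pos'])*1000
    print('t',round(s['time'],2),'pos',s['tool_pos'].round(4),'rpy',s['tool_rot'].round(3),'F',s['contact_force'].round(1),'op',round(s['opening'],4))
    print('shift mm',d.round(1),'n@50',round(np.linalg.norm(d)/50,1), 'turn',None if yaw is None else round(-(yaw-s['tool_rot'][2]),3))
E
python3 -c "
from h import *
to(.43,-.2,.24,.048);to(.4165,.1746,.24)"
```

```text
t 1.55 pos [ 0.1789 -0.4936  0.2408] rpy [ 3.141 -0.     0.043] F [ 0.8 -0.1 -0. ] op 0.0917
shift mm [ 263.6 -282.4    0.7] n@50 7.7 turn -0.005
t 1.55 pos [ 0.1789 -0.4936  0.2408] rpy [ 3.141 -0.     0.043] F [ 0.8 -0.1 -0. ] op 0.0917
shift mm [ 266.4 -657.2    0.7] n@50 14.2 turn None
```

Request:
servo_tool(targets="33 -35 0 0;33 -35 0 0;33 -35 0 0;33 -35 0 0;33 -35 0 0;33 -35 0 0;33 -35 0 0;33 -35 0 0;0 -50 0 0;0 -50 0 0;0 -50 0 0;0 -50 0 0;0 -50 0 0;0 -50 0 0;0 -50 0 0;0 0 0 0;0 0 0 0")

```text
time: 3.68
tool_pos: [0.4119, 0.1678, 0.2405]
tool_rot: [3.138, -0.007, 0.083]
contact_force: [-0.7, -0.3, 0.5]
opening: 0.0918
```

```bash
python3 -c "
from h import *
to(.4165,.1746,.24,.048)
p=cams.read_camera('wrist');save(p,'w1')
for n in ['top','scene']:
  p=cams.read_camera(n);save(p,n+'1')
"
```

```text
t 3.67 pos [0.4119 0.1678 0.2405] rpy [ 3.138 -0.007  0.083] F [-0.7 -0.3  0.5] op 0.0918
shift mm [ 5.2 -6.4  0.5] n@50 0.2 turn 0.035
```

View pics/w1.png

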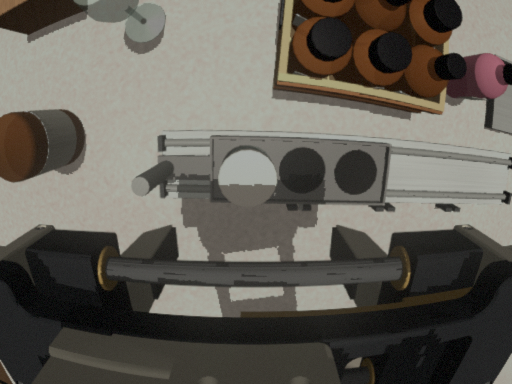

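View pics/scene1.png

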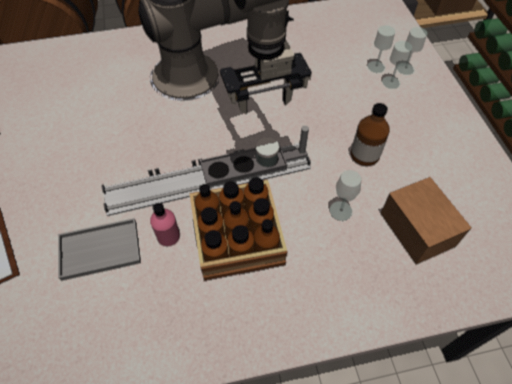

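```bash
cat >> h.py <<'E'
def wray(p,uv):
    K=p['K']; a=np.array([(uv[0]-K[0,2]),(uv[1]-K[1,2])]); r=np.hypot(*a); th=r/K[0,0]
    d=np.array([*(a/r*np.sin(th)),np.cos(th)]); return -p['R'].T@p['t'], p['R'].T@d
def watz(p,uv,z):
    o,d=wray(p,uv); return o+d*(z-o[2])/d[2]
E
python3 -c "
from h import *
p=cams.read_camera('wrist')
for n,uv,z in [('jar',(248,177),.086),('post',(140,184),.125),('disc0',(302,171),.03),('disc1',(356,172),.03),('c1',(280,86),.08),('c2',(442,109),.08)]: print(n,watz(p,uv,z).round(4))
"
```

```text
jar [0.42   0.1735 0.086 ]
post [0.4145 0.2752 0.125 ]
disc0 [0.4206 0.108  0.03  ]
disc1 [0.4259 0.0376 0.03  ]
c1 [0.5159 0.1486 0.08  ]
c2 [ 0.5211 -0.0452  0.08  ]
```

Request:
servo_tool(targets="6 -6 0 0.035; 1 0 40 0; 0 0 40 0; 0 0 40 0; 0 0 0 0; 0 0 0 0")

```text
time: 4.62
tool_pos: [0.4236, 0.1684, 0.1203]
tool_rot: [3.139, -0.013, 0.034]
contact_force: [0.1, -0.2, 0.4]
opening: 0.0916
```

```bash
python3 -c "
from h import *
to(.418,.174,.067,.05)"
```

```text
t 4.62 pos [0.4236 0.1684 0.1203] rpy [ 3.139 -0.013  0.034] F [ 0.1 -0.2  0.4] op 0.0916
shift mm [-6.1 -5.9 53.2] n@50 1.1 turn -0.016
```

Request:
servo_tool(targets="-5 -5 0 -0.016; 0 0 20 0; 0 0 20 0; 0 0 11 0; 0 0 0 0; 0 0 0 0")

```text
time: 5.38
tool_pos: [0.4231, 0.1753, 0.0754]
tool_rot: [-3.141, -0.027, 0.054]
contact_force: [0.5, -0.8, -0.3]
opening: 0.092
```

```bash
python3 -c "
from h import *
to(.418,.174,.067,.05)"
```

```text
t 5.38 pos [0.4231 0.1753 0.0754] rpy [-3.141 -0.027  0.054] F [ 0.5 -0.8 -0.3] op 0.092
shift mm [-5.4  1.1  8.2] n@50 0.2 turn 0.004
```

Request:
servo_tool(targets="-5 0 4 0; 0 0 4 0; 0 0 0 0; 0 0 0 0")

```text
time: 5.88
tool_pos: [0.4185, 0.1752, 0.0678]
tool_rot: [-3.141, -0.029, 0.054]
contact_force: [0.9, 1.9, 0.4]
opening: 0.0916
```

Request:
servo_tool(targets="0 0 0 0; 0 0 0 0; 0 0 0 0; 0 0 0 0; 0 0 0 0; 0 0 0 0; 0 0 0 0; 0 0 0 0", hand=0.3)

```text
time: 6.88
tool_pos: [0.4188, 0.1752, 0.0679]
tool_rot: [-3.141, -0.029, 0.054]
contact_force: [-0.4, 0.2, -0.3]
opening: 0.0609
```

```bash
python3 -c "
from h import *
to(.418,.174,.067,.05)"
```

```text
t 6.88 pos [0.4188 0.1752 0.0679] rpy [-3.141 -0.029  0.054] F [-0.4  0.2 -0.3] op 0.0609
shift mm [-0.9  1.1  0.9] n@50 0.0 turn 0.004
```

Request:
servo_tool(targets="0 0 -20 0; 0 0 -40 0; 0 0 -40 0; 0 0 -40 0; 0 0 -40 0; 0 0 0 0; 0 0 0 0")

```text
time: 7.75
tool_pos: [0.4107, 0.1742, 0.2496]
tool_rot: [3.141, -0.02, 0.053]
contact_force: [0.0, 0.4, -3.0]
opening: 0.0611
```

```bash
python3 -c "
from h import *
to(.43,-.2,.24,.05); to(.58,-.285,.24)
for n in ['top']:
  p=cams.read_camera(n);save(p,n+'2')
  for d in cams.cut_out(p,'tray_floor')[:2]: print(d['score'],d['extent'])
"
```

```text
t 7.75 pos [0.4107 0.1742 0.2496] rpy [ 3.141 -0.02   0.053] F [ 0.   0.4 -3. ] op 0.0611
shift mm [ -0.9 374.7   9.9] n@50 7.5 turn 0.003
t 7.75 pos [0.4107 0.1742 0.2496] rpy [ 3.141 -0.02   0.053] F [ 0.   0.4 -3. ] op 0.0611
shift mm [144.4 467.6  12.8] n@50 9.8 turn None
0.87 [378.7, 184.3, 69.0, 42.5]
```

View pics/top2.png

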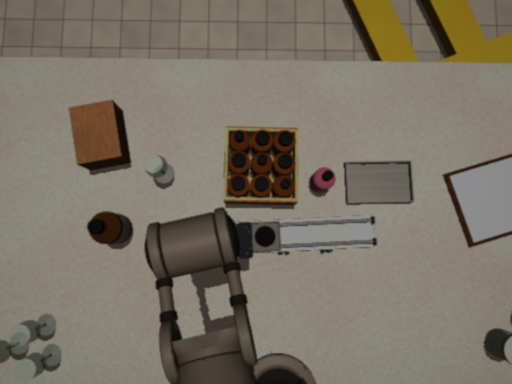

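Request:
servo_tool(targets="0 20 0 0;0 45 0 0;0 45 0 0;0 45 0 0;0 45 0 0;0 45 0 0; 0 45 0 0;30 45 0 0;30 45 0 0;30 40 0 0;30 20 0 0;25 10 0 0;0 0 0 0;0 0 0 0;0 0 0 0")

```text
time: 9.72
tool_pos: [0.5763, -0.2794, 0.2239]
tool_rot: [-3.125, 0.017, 0.053]
contact_force: [0.2, 1.4, -2.4]
opening: 0.0612
```

```bash
python3 -c "
from h import *
to(.58,-.285,.10,.05)
p=cams.read_camera('wrist');save(p,'w2')
"
```

```text
t 9.72 pos [ 0.5763 -0.2794  0.2239] rpy [-3.125  0.017  0.053] F [ 0.2  1.4 -2.4] op 0.0612
shift mm [  5.5   7.8 123.7] n@50 2.5 turn 0.003
```

View pics/w2.png

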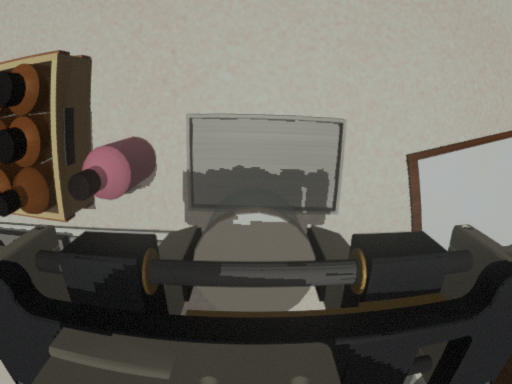

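```bash
python3 -c "
from h import *
p=cams.read_camera('wrist')
c=[watz(p,u,.02) for u in [(189,116),(344,121),(336,213),(191,207)]]
print(np.round(c,4),np.mean(c,0))
to(.58,-.285,.10,.05)"
```

```text
[[ 0.6387 -0.196   0.02  ]
 [ 0.644  -0.3792  0.02  ]
 [ 0.5281 -0.3831  0.02  ]
 [ 0.5255 -0.199   0.02  ]] [ 0.58406854 -0.28932502  0.02      ]
t 9.82 pos [ 0.5764 -0.2795  0.2244] rpy [-3.125  0.016  0.053] F [ 0.5 -0.3 -2.6] op 0.0611
shift mm [  5.3   7.7 124.2] n@50 2.5 turn 0.003
```

Request:
servo_tool(targets="5 7 30 0;0 0 40 0;0 0 40 0;0 0 30 0; 0 0 0 0; 0 0 0 0")

```text
time: 10.58
tool_pos: [0.5805, -0.2846, 0.0866]
tool_rot: [-3.131, 0.009, 0.054]
contact_force: [0.7, -0.7, -1.8]
opening: 0.0613
```

```bash
python3 -c "
from h import *
to(.58,-.285,.0425,.05)"
```

```text
t 10.57 pos [ 0.5805 -0.2846  0.0866] rpy [-3.131  0.009  0.054] F [ 0.7 -0.7 -1.8] op 0.0613
shift mm [-0.1  0.8 44.1] n@50 0.9 turn 0.004
```

Request:
servo_tool(targets="1 2 20 0;0 0 12 0;0 0 6 0; 0 0 3 0; 0 0 2 0; 0 0 0 0")

```text
time: 11.32
tool_pos: [0.5828, -0.2873, 0.0439]
tool_rot: [-3.134, 0.005, 0.054]
contact_force: [0.2, 0.1, -2.5]
opening: 0.0616
```

```bash
python3 -c "
from h import *
to(.58,-.285,.0425,.05)"
```

```text
t 11.32 pos [ 0.5828 -0.2873  0.0439] rpy [-3.134  0.005  0.054] F [ 0.2  0.1 -2.5] op 0.0616
shift mm [-2.6 -2.4  1.5] n@50 0.1 turn 0.004
```

Request:
servo_tool(targets="0 0 1.5 0; 0 0 0 0; 0 0 1 0; 0 0 0 0")

```text
time: 11.82
tool_pos: [0.5831, -0.2875, 0.0427]
tool_rot: [-3.135, 0.003, 0.054]
contact_force: [0.4, 0.4, -2.6]
opening: 0.0613
```

Request:
servo_tool(targets="0 0 0 0;0 0 0 0;0 0 0 0;0 0 0 0;0 0 -10 0;0 0 -25 0;0 0 -40 0;0 0 -40 0;0 0 -40 0; 0 0 0 0", hand=1)

```text
time: 13.08
tool_pos: [0.5845, -0.2889, 0.2068]
tool_rot: [-3.138, -0.001, 0.054]
contact_force: [-0.2, -0.9, -0.5]
opening: 0.0919
```

```bash
python3 -c "
from h import *
to(.44,-.2,.24,.05); to(.413,.275,.24,.05)
p=cams.read_camera('scene');save(p,'s3')
"
```

```text
t 13.07 pos [ 0.5845 -0.2889  0.2068] rpy [-3.138e+00 -1.000e-03  5.400e-02] F [-0.2 -0.9 -0.5] op 0.0919
shift mm [-139.5  -96.7  -33. ] n@50 3.5 turn 0.004
t 13.07 pos [ 0.5845 -0.2889  0.2068] rpy [-3.138e+00 -1.000e-03  5.400e-02] F [-0.2 -0.9 -0.5] op 0.0919
shift mm [-141.  -572.4  -31.3] n@50 11.8 turn 0.004
```

View pics/s3.png

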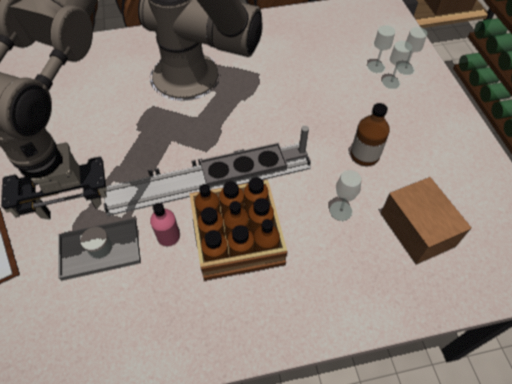

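Request:
servo_tool(targets="0 0 -35 0;-20 -45 0 0;-20 -45 0 0;-20 -45 0 0;-20 -45 0 0;-20 -45 0 0;-20 -45 0 0;-20 -45 0 0;0 -45 0 0;0 -45 0 0;0 -45 0 0;0 -45 0 0;0 -45 0 0;0 -20 0 0;0 0 0 0;0 0 0 0")

```text
time: 15.12
tool_pos: [0.3988, 0.2794, 0.2319]
tool_rot: [-3.132, 0.031, 0.052]
contact_force: [-0.8, 0.5, 0.2]
opening: 0.0918
```

```bash
python3 -c "
from h import *
to(.4135,.2752,.1,.05)"
```

```text
t 15.12 pos [0.3988 0.2794 0.2319] rpy [-3.132  0.031  0.052] F [-0.8  0.5  0.2] op 0.0918
shift mm [ 18.6   6.1 131.3] n@50 2.7 turn 0.002
```

Request:
servo_tool(targets="14 6 0 0;0 0 40 0;0 0 40 0;0 0 20 0;0 0 0 0;0 0 0 0")

```text
time: 15.88
tool_pos: [0.417, 0.2686, 0.13]
tool_rot: [-3.132, 0.026, 0.043]
contact_force: [-0.5, -0.2, -0.1]
opening: 0.092
```

```bash
python3 -c "
from h import *
to(.4135,.2752,.1,.05)"
```

```text
t 15.88 pos [0.417  0.2686 0.13  ] rpy [-3.132  0.026  0.043] F [-0.5 -0.2 -0.1] op 0.092
shift mm [-2.4 -6.5 30.1] n@50 0.6 turn -0.007
```

Request:
servo_tool(targets="-3 -6 10 0;0 0 14 0;0 0 8 0;0 0 0 0;0 0 0 0")

```text
time: 16.5
tool_pos: [0.4138, 0.2754, 0.0976]
tool_rot: [-3.131, 0.023, 0.043]
contact_force: [0.8, 0.4, -0.5]
opening: 0.0917
```

Request:
servo_tool(targets="0 0 0 0;0 0 0 0;0 0 0 0;0 0 0 0;0 0 0 0;0 0 0 0;0 0 0 0;0 0 0 0;0 0 0 0;0 0 0 0", hand=0, squeeze=25)

```text
time: 17.75
tool_pos: [0.4144, 0.2757, 0.0985]
tool_rot: [-3.131, 0.021, 0.044]
contact_force: [-0.6, 1.9, -0.2]
opening: 0.0196
```

```bash
python3 -c "
from h import *
s=telemetry.observe()
to(.4135,.2752,.1,.05)
p=s['tool_pos']; d=np.array([-.05,.9987,0])
to(*(p-.24*d))"
```

```text
t 17.75 pos [0.4144 0.2757 0.0985] rpy [-3.131  0.021  0.044] F [-0.6  1.9 -0.2] op 0.0196
shift mm [-0.9  0.4 -1.5] n@50 0.0 turn -0.006
t 17.75 pos [0.4144 0.2757 0.0985] rpy [-3.131  0.021  0.044] F [-0.6  1.9 -0.2] op 0.0196
shift mm [  1.5 240.   -2.6] n@50 4.8 turn None
```

Gripped the post (opening 19.6 mm). Slide in modest steps.

Request:
servo_tool(targets="0 10 0 0;0 20 0 0;0 20 0 0;0 20 0 0;0 20 0 0;0 0 0 0")

```text
time: 18.5
tool_pos: [0.4198, 0.1833, 0.0985]
tool_rot: [-3.128, 0.016, 0.044]
contact_force: [1.0, -3.8, -0.6]
opening: 0.0195
```

```bash
python3 -c "
from h import *
d=np.array([-.05,.9987,0]); p=np.array([.4144,.2757,.0985])
to(*(p-.24*d),.05)"
```

```text
t 18.5 pos [0.4198 0.1833 0.0985] rpy [-3.128  0.016  0.044] F [ 1.  -3.8 -0.6] op 0.0195
shift mm [ 1.000e-01  1.474e+02 -2.100e+00] n@50 2.9 turn -0.006
```

Request:
servo_tool(targets="1 20 0 0;0 22 0 0;1 22 0 0;0 22 0 0;0 22 0 0;0 15 0 0;0 0 0 0")

```text
time: 19.38
tool_pos: [0.4271, 0.0616, 0.0985]
tool_rot: [-3.124, 0.015, 0.044]
contact_force: [-0.1, -3.3, 0.7]
opening: 0.0195
```

```bash
python3 -c "
from h import *
d=np.array([-.055,.9985,0]); p=np.array([.4144,.2757,.0985])
to(*(p-.24*d),.05)"
```

```text
t 19.38 pos [0.4271 0.0616 0.0985] rpy [-3.124  0.015  0.044] F [-0.1 -3.3  0.7] op 0.0195
shift mm [-0.6 25.5 -0.5] n@50 0.5 turn -0.006
```

Request:
servo_tool(targets="0 12 0 0;0 7 0 0;0 4 0 0;0 3 0 0;0 3 0 0;0 0 0 0")

```text
time: 20.12
tool_pos: [0.4285, 0.0369, 0.0984]
tool_rot: [-3.115, 0.014, 0.043]
contact_force: [-0.6, -3.7, 2.9]
opening: 0.0196
```

```bash
python3 -c "
from h import *
d=np.array([-.055,.9985,0]); p=np.array([.4144,.2757,.0985])
to(*(p-.24*d),.05)"
```

```text
t 20.12 pos [0.4285 0.0369 0.0984] rpy [-3.115  0.014  0.043] F [-0.6 -3.7  2.9] op 0.0196
shift mm [-1.   0.8 -0.1] n@50 0.0 turn -0.007
```

Request:
servo_tool(targets="0 2 0 0;0 2 0 0;0 2 0 0;0 2 0 0")

```text
time: 20.62
tool_pos: [0.4285, 0.0367, 0.0983]
tool_rot: [-3.101, 0.013, 0.04]
contact_force: [0.9, 16.8, 4.9]
opening: 0.0206
```

Request:
servo_tool(targets="0 3 0 0;0 3 0 0;0 3 0 0")

```text
time: 21.0
tool_pos: [0.4285, 0.0367, 0.0981]
tool_rot: [-3.085, 0.012, 0.036]
contact_force: [1.8, 23.9, 4.9]
opening: 0.0206
```

Request:
servo_tool(targets="0 -2 0 0;0 -2 0 0;0 0 0 0")

```text
time: 21.38
tool_pos: [0.4284, 0.0398, 0.0981]
tool_rot: [-3.087, 0.012, 0.038]
contact_force: [-0.4, 3.2, 3.5]
opening: 0.0204
```

Request:
servo_tool(targets="0 0 0 0;0 0 0 0;0 0 0 0;0 0 0 0;0 0 0 0;0 0 -30 0;0 0 -40 0;0 0 -40 0;0 0 -40 0;0 0 0 0;0 0 0 0", hand=1)

```text
time: 22.75
tool_pos: [0.4291, 0.0315, 0.2506]
tool_rot: [-3.085, 0.018, 0.036]
contact_force: [-0.9, 0.0, 0.1]
opening: 0.0916
```

```bash
python3 -c "
from h import *
to(.558,-.0085,.26,.05)
for n in ['top','scene','wrist']:
  p=cams.read_camera(n);save(p,n+'4')
"
```

```text
t 22.75 pos [0.4291 0.0315 0.2506] rpy [-3.085  0.018  0.036] F [-0.9  0.   0.1] op 0.0916
shift mm [127.2  43.9 -14.2] n@50 2.7 turn -0.014
```

View pics/scene4.png

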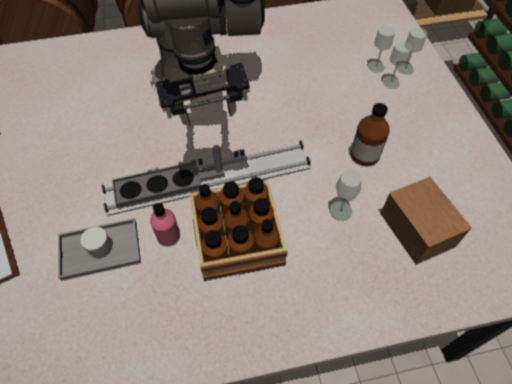

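View pics/wrist4.png

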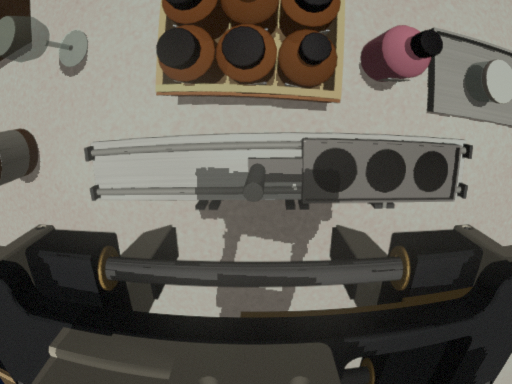

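```bash
python3 -c "
from h import *
to(.4285,.0400,.0985,.05)"
```

```text
t 22.9 pos [0.4291 0.0315 0.2502] rpy [-3.085  0.019  0.036] F [0.1 0.3 0.2] op 0.0916
shift mm [2.60e+00 1.00e-01 1.52e+02] n@50 3.0 turn -0.014
```

Request:
servo_tool(targets="1 0 40 -0.014;1 0 40 0;0 0 40 0;0 0 20 0;0 0 10 0;0 0 0 0")

```text
time: 23.65
tool_pos: [0.4257, 0.0406, 0.0926]
tool_rot: [-3.083, 0.025, 0.051]
contact_force: [-0.6, 0.5, 0.1]
opening: 0.0918
```

Request:
servo_tool(targets="0 0 0 0;0 0 0 0;0 0 0 0;0 0 0 0;0 0 0 0;0 0 0 0;0 0 0 0;0 0 0 0;0 0 0 0", hand=0)

```text
time: 24.78
tool_pos: [0.4274, 0.0402, 0.0949]
tool_rot: [-3.085, 0.02, 0.051]
contact_force: [-0.5, 1.1, 1.6]
opening: 0.0212
```

Request:
servo_tool(targets="0 1.5 0 0;0 1 0 0;0 0 0 0")

```text
time: 25.15
tool_pos: [0.4276, 0.038, 0.0949]
tool_rot: [-3.084, 0.019, 0.052]
contact_force: [-0.6, 1.8, 0.5]
opening: 0.0205
```

Request:
servo_tool(targets="0 1 0 0;0 0.7 0 0;0 0 0 0")

```text
time: 25.52
tool_pos: [0.4276, 0.037, 0.0949]
tool_rot: [-3.083, 0.019, 0.051]
contact_force: [-0.4, 1.5, 0.1]
opening: 0.0211
```

Request:
servo_tool(targets="0 1 0 0;0 0.5 0 0; 0 0 0 0")

```text
time: 25.9
tool_pos: [0.4276, 0.037, 0.0949]
tool_rot: [-3.08, 0.019, 0.05]
contact_force: [0.0, 2.3, 1.1]
opening: 0.0209
```

Request:
servo_tool(targets="0 0 0 0;0 0 0 0;0 0 0 0;0 0 0 0;0 0 0 0;0 0 -30 0;0 0 -40 0;0 0 -40 0;0 0 -40 0;0 0 -20 0;0 0 0 0", hand=1)

```text
time: 27.28
tool_pos: [0.431, 0.0256, 0.2691]
tool_rot: [-3.08, 0.021, 0.049]
contact_force: [-0.8, 0.0, -0.6]
opening: 0.0917
```

Request:
servo_tool(targets="0 0 0 -0.15;0 0 0 -0.15;0 0 0 -0.15;0 0 0 -0.15;0 0 0 -0.13;0 0 0 0;0 0 0 0")

```text
time: 28.15
tool_pos: [0.4272, 0.0265, 0.2607]
tool_rot: [-3.071, -0.018, 0.797]
contact_force: [-0.6, 0.9, -0.0]
opening: 0.0917
```

```bash
python3 -c "
from h import *
to(.558,-.0085,.26,.785)
p=cams.read_camera('wrist');save(p,'w5')
s=telemetry.observe();R=Ro.from_euler('xyz',s['tool_rot']).as_matrix();print('axis',R[:,2].round(4),s['qpos'].round(3))
"
```

```text
t 28.15 pos [0.4272 0.0265 0.2607] rpy [-3.071 -0.018  0.797] F [-0.6  0.9 -0. ] op 0.0917
shift mm [ 66.4 117.8  -6.5] n@50 2.7 turn 0.012
axis [-0.0382  0.0622 -0.9973] [-0.158  0.167  1.709  0.057  1.314  0.599]
```

Request:
servo_tool(targets="0 0 0 -0.15;0 0 0 -0.15;0 0 0 -0.15;0 0 0 -0.15;0 0 0 -0.15;0 0 0 -0.15;0 0 0 -0.15;0 0 0 -0.15;0 0 0 -0.15;0 0 0 -0.15;0 0 0 -0.05;0 0 0 0;0 0 0 0")

```text
time: 29.82
tool_pos: [0.4265, 0.0266, 0.2584]
tool_rot: [3.124, -0.073, 2.378]
contact_force: [-0.5, 0.3, 0.1]
opening: 0.0917
```

```bash
cat >> h.py <<'E'
def ax():
    s=telemetry.observe();R=Ro.from_euler('xyz',s['tool_rot']).as_matrix()
    print('zaxis',R[:,2].round(4),'yaxis',R[:,1].round(3),'up in tool',(R.T@[0,0,1]).round(3),'pad misalign',round(float(R[2,1]),4))
E
python3 -c "
from h import *
to(.558,-.0085,.26,2.356); ax()
"
```

```text
t 29.82 pos [0.4265 0.0266 0.2584] rpy [ 3.124 -0.073  2.378] F [-0.5  0.3  0.1] op 0.0917
shift mm [-118.8   65.7   -9.1] n@50 2.7 turn 0.022
zaxis [-0.0404  0.0626 -0.9972] yaxis [0.692 0.721 0.017] up in tool [ 0.072  0.017 -0.997] pad misalign 0.0172
```

Request:
servo_tool(targets="-25 13 0 0.022;-35 20 -3 0;-35 20 -3 0;-25 13 -3 0;0 0 0 0;0 0 0 0", hand=0.65)

```text
time: 30.58
tool_pos: [0.5611, -0.0124, 0.2589]
tool_rot: [3.127, -0.074, 2.348]
contact_force: [0.2, 0.7, 0.2]
opening: 0.0597
```

```bash
python3 -c "
from h import *
to(.558,-.0085,.26,2.356); ax()
for n in ['wrist','top','scene']:
  p=cams.read_camera(n);save(p,n+'6')
  if n=='wrist':
    for nm,X in dict(C=(.558,-.0085,.15),B=(.619,.052,.15)).items():
      c=p['R']@np.array(X)+p['t']; th=np.arccos(c[2]/np.linalg.norm(c)); r=th*p['K'][0,0]; print(nm,p['K'][:2,2]+r*c[:2]/np.hypot(*c[:2]))
"
```

```text
t 30.57 pos [ 0.5611 -0.0124  0.2589] rpy [ 3.127 -0.074  2.348] F [0.2 0.7 0.2] op 0.0597
shift mm [ 5.   0.5 -0.7] n@50 0.1 turn -0.008
zaxis [-0.0417  0.063  -0.9971] yaxis [0.714 0.7   0.014] up in tool [ 0.074  0.014 -0.997] pad misalign 0.0144
C [251.92651051 199.98122209]
B [344.90183058 199.06618907]
```

View pics/wrist6.png

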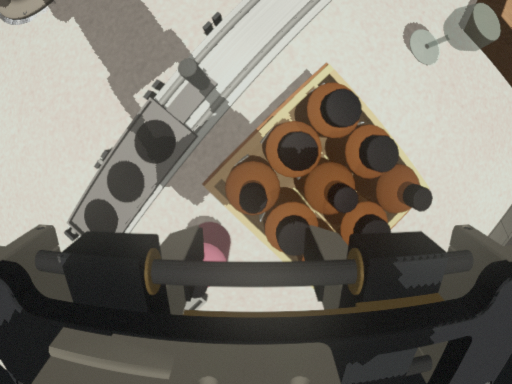

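View pics/scene6.png

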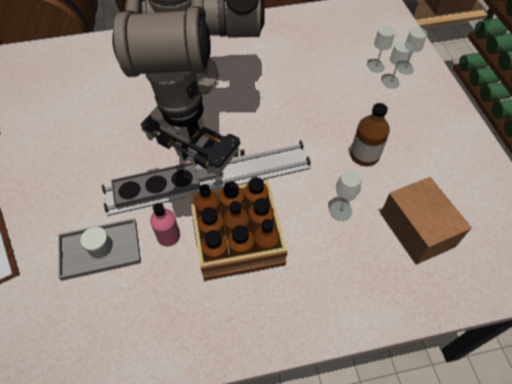

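```bash
python3 -c "
from h import *
to(.558,-.0085,.16,2.356)"
```

```text
t 30.73 pos [ 0.5611 -0.0123  0.2594] rpy [ 3.127 -0.073  2.348] F [0.2 0.5 0.4] op 0.0596
shift mm [-2.4 -1.  99.5] n@50 2.0 turn -0.008
```

Request:
servo_tool(targets="-1 -1 30 0;-1 0 30 0;0 0 25 0;0 0 0 0;0 0 0 0")

```text
time: 31.35
tool_pos: [0.5571, -0.008, 0.1762]
tool_rot: [3.123, -0.069, 2.349]
contact_force: [-0.4, -0.5, 0.7]
opening: 0.0601
```

```bash
python3 -c "
from h import *
to(.558,-.0085,.135,2.356);ax()
p=cams.read_camera('wrist');save(p,'w7')"
```

```text
t 31.35 pos [ 0.5571 -0.008   0.1762] rpy [ 3.123 -0.069  2.349] F [-0.4 -0.5  0.7] op 0.0601
shift mm [-3.8 -0.4 41. ] n@50 0.8 turn -0.007
zaxis [-0.0355  0.0618 -0.9975] yaxis [0.713 0.701 0.018] up in tool [ 0.069  0.018 -0.997] pad misalign 0.018
```

View pics/w7.png

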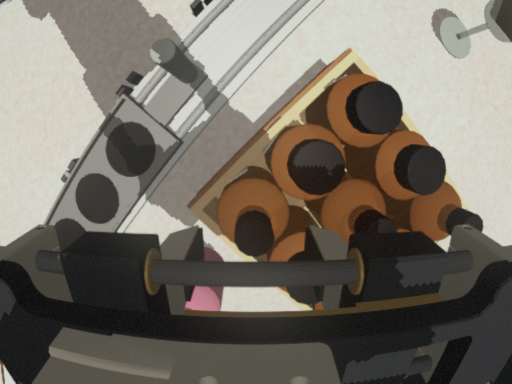

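Request:
servo_tool(targets="-2 0 15 0;-2 0 15 0;0 0 8 0;0 0 4 0;0 0 0 0;0 0 0 0")

```text
time: 32.15
tool_pos: [0.5592, -0.0085, 0.1323]
tool_rot: [3.122, -0.067, 2.349]
contact_force: [0.2, -0.5, 0.1]
opening: 0.0596
```

```bash
python3 -c "
from h import *
to(.558,-.0085,.135,2.356);ax()"
```

```text
t 32.15 pos [ 0.5592 -0.0085  0.1323] rpy [ 3.122 -0.067  2.349] F [ 0.2 -0.5  0.1] op 0.0596
shift mm [ 1.  -0.8 -2.6] n@50 0.1 turn -0.007
zaxis [-0.0333  0.0614 -0.9976] yaxis [0.713 0.701 0.019] up in tool [ 0.067  0.019 -0.998] pad misalign 0.0193
```

Good. Close with a firm grip.

Request:
servo_tool(targets="0 0 0 0;0 0 0 0;0 0 0 0;0 0 0 0;0 0 0 0;0 0 0 0;0 0 0 0", hand=0, squeeze=30)

```text
time: 33.02
tool_pos: [0.5596, -0.0085, 0.1332]
tool_rot: [3.121, -0.066, 2.349]
contact_force: [-0.9, 0.3, -0.4]
opening: 0.0253
```

Request:
servo_tool(targets="0.7 0.2 -10 0;0.7 0.2 -10 0;0.7 0.2 -10 0;0 0 0 0")

```text
time: 33.52
tool_pos: [0.559, -0.0085, 0.1648]
tool_rot: [3.122, -0.067, 2.349]
contact_force: [-0.4, 1.0, -4.2]
opening: 0.0252
```

```bash
python3 -c "
from h import *
to(.5592,-.0085,.30,2.356);ax()"
```

```text
t 33.52 pos [ 0.559  -0.0085  0.1648] rpy [ 3.122 -0.067  2.349] F [-0.4  1.  -4.2] op 0.0252
shift mm [   8.9    2.7 -134.9] n@50 2.7 turn -0.007
zaxis [-0.0333  0.0611 -0.9976] yaxis [0.713 0.701 0.019] up in tool [ 0.067  0.019 -0.998] pad misalign 0.0191
```

Request:
servo_tool(targets="1 0.3 -15 0;1.3 0.4 -20 0;1.3 0.4 -20 0;1.3 0.4 -20 0;1.3 0.4 -20 0;1.3 0.4 -20 0;1.3 0.4 -20 0;0 0 0 0;0 0 0 0")

```text
time: 34.65
tool_pos: [0.558, -0.0083, 0.3091]
tool_rot: [3.122, -0.067, 2.349]
contact_force: [-0.7, -0.8, -3.4]
opening: 0.0255
```

```bash
cat >> h.py <<'E'
RAIL=np.array([-.055,.9985]); POST=np.array([.4276,.0370])  # post gripped at loading stop
def slot(k): # k in mm along rail
    c=POST-(.168-k/1000)*RAIL; return c
E
python3 -c "
from h import *
print(slot(-70),slot(0),slot(70))
to(*slot(-70),.32,2.356);ax()
for n in ['top','scene','wrist']:
  p=cams.read_camera(n);save(p,n+'8')
  for k in (-70,0,70): 
    if n!='wrist': print(n,k,proj(p,[*slot(k),.03]).round(1))
"
```

```text
[ 0.44069  -0.200643] [ 0.43684  -0.130748] [ 0.43299  -0.060853]
t 34.65 pos [ 0.558  -0.0083  0.3091] rpy [ 3.122 -0.067  2.349] F [-0.7 -0.8 -3.4] op 0.0255
shift mm [ -53.7 -218.3  -18.8] n@50 4.5 turn -0.007
zaxis [-0.0331  0.061  -0.9976] yaxis [0.713 0.701 0.019] up in tool [ 0.067  0.019 -0.998] pad misalign 0.0192
top -70 [350.7 230.9]
top 0 [325.7 232.1]
top 70 [300.6 233.2]
scene -70 [129.3 190.2]
scene 0 [155.8 184.2]
scene 70 [181.9 178.4]
```

View pics/scene8.png

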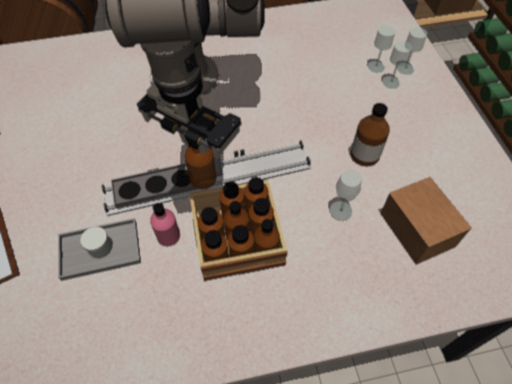

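View pics/wrist8.png

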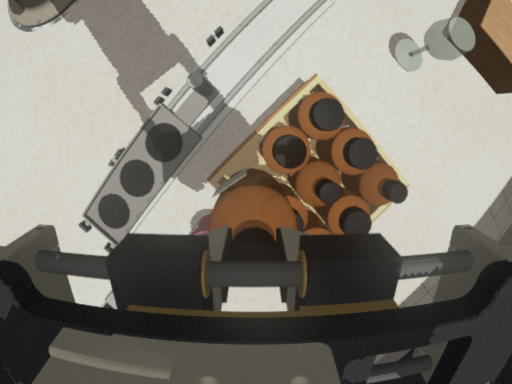

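View pics/top8.png

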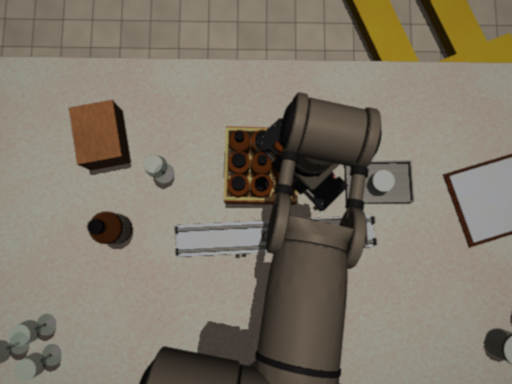

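```bash
python3 -c "
from h import *
p=cams.read_camera('wrist')
print([watz(p,u,.03).round(4) for u in [(114,211),(138,179),(164,142)]])
p=cams.read_camera('scene')
print([atz(p,u,.03).round(4) for u in [(130,190),(157,184),(181.5,178)]])
"
```

```text
[array([ 0.4411, -0.1995,  0.03  ]), array([ 0.4389, -0.1301,  0.03  ]), array([ 0.4324, -0.06  ,  0.03  ])]
[array([ 0.4406, -0.1988,  0.03  ]), array([ 0.4368, -0.1276,  0.03  ]), array([ 0.4315, -0.0618,  0.03  ])]
```

Request:
servo_tool(targets="-4 -15 -1 0;-7 -30 -1 0;-7 -30 -1 0;-8 -30 -1 0;-8 -30 -1 0;-7 -30 -1 0;-6 -25 -1 0;-4 -15 -1 0;0 -5 0 0;0 0 0 0;0 0 0 0")

```text
time: 36.28
tool_pos: [0.4362, -0.2019, 0.3082]
tool_rot: [3.126, -0.069, 2.348]
contact_force: [-0.1, 0.2, -3.6]
opening: 0.0254
```

```bash
python3 -c "
from h import *
to(*slot(-70),.18,2.356);ax()
p=cams.read_camera('scene');save(p,'s9')"
```

```text
t 36.27 pos [ 0.4362 -0.2019  0.3082] rpy [ 3.126 -0.069  2.348] F [-0.1  0.2 -3.6] op 0.0254
shift mm [-11.2   2.1 127.8] n@50 2.6 turn -0.008
zaxis [-0.037   0.0604 -0.9975] yaxis [0.714 0.7   0.016] up in tool [ 0.069  0.016 -0.997] pad misalign 0.0159
```

View pics/s9.png

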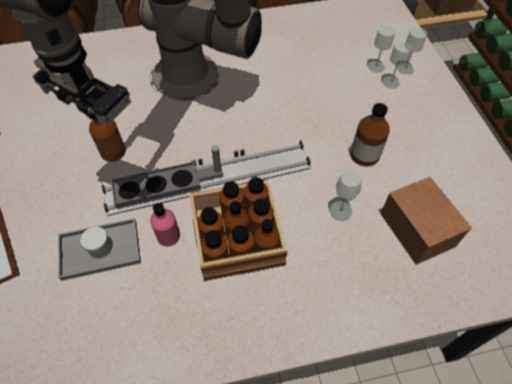

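Request:
servo_tool(targets="-3 1 20 0;-3 1 30 0;-3 0 30 0;-2 0 30 0;0 0 0 0;0 0 0 0")

```text
time: 37.08
tool_pos: [0.4446, -0.1991, 0.1966]
tool_rot: [3.124, -0.065, 2.354]
contact_force: [0.6, -0.0, -2.8]
opening: 0.0254
```

```bash
python3 -c "
from h import *
to(*slot(-70),.157,2.356);ax()
p=cams.read_camera('scene')
cv2.imwrite('pics/s10.png',cv2.resize(p['color'][100:260,70:290],None,fx=3.4,fy=3.4,interpolation=cv2.INTER_CUBIC)[:,:,::-1])"
```

```text
t 37.08 pos [ 0.4446 -0.1991  0.1966] rpy [ 3.124 -0.065  2.354] F [ 0.6 -0.  -2.8] op 0.0254
shift mm [-0.9 -4.6 39.6] n@50 0.8 turn -0.002
zaxis [-0.0335  0.0586 -0.9977] yaxis [0.709 0.705 0.018] up in tool [ 0.065  0.018 -0.998] pad misalign 0.0176
```

View pics/s10.png

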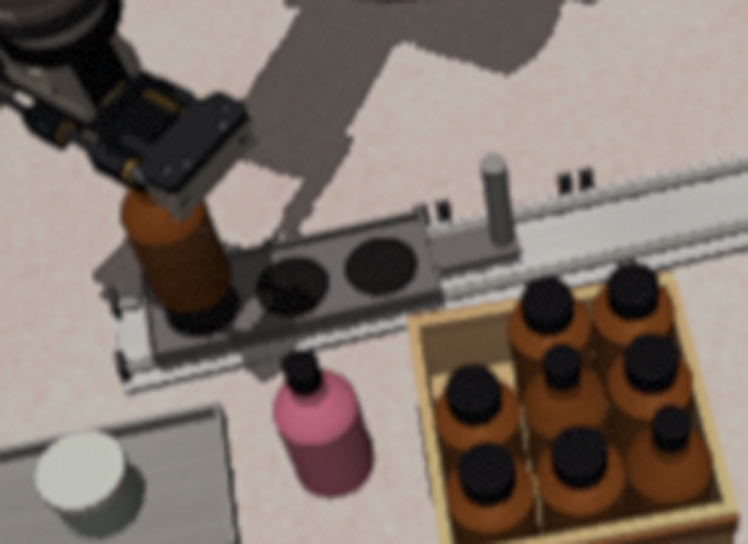

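Request:
servo_tool(targets="-1 -3 15 0;0 -2 10 0;0 0 6 0;0 0 4 0;0 0 0 0;0 0 0 0")

```text
time: 37.88
tool_pos: [0.4411, -0.202, 0.161]
tool_rot: [3.123, -0.062, 2.354]
contact_force: [0.4, 0.1, -3.2]
opening: 0.0253
```

```bash
python3 -c "
from h import *
to(*slot(-70),.156,2.356);ax()"
```

```text
t 37.88 pos [ 0.4411 -0.202   0.161 ] rpy [ 3.123 -0.062  2.354] F [ 0.4  0.1 -3.2] op 0.0253
shift mm [0.9 0.6 5.1] n@50 0.1 turn -0.002
zaxis [-0.0306  0.0566 -0.9979] yaxis [0.709 0.705 0.018] up in tool [ 0.062  0.018 -0.998] pad misalign 0.0182
```

Request:
servo_tool(targets="0 0 2 0;0 0 2 0;0 0 1 0;0 0 0 0")

```text
time: 38.38
tool_pos: [0.4412, -0.2018, 0.1561]
tool_rot: [3.123, -0.061, 2.354]
contact_force: [-0.1, 0.0, -4.3]
opening: 0.0257
```

Request:
servo_tool(targets="0 0 1.5 0;0 0 0 0")

```text
time: 38.62
tool_pos: [0.4417, -0.2022, 0.1552]
tool_rot: [3.123, -0.059, 2.354]
contact_force: [-0.9, 0.6, -4.5]
opening: 0.0251
```

Request:
servo_tool(targets="0 0 1.2 0;0 0 0 0")

```text
time: 38.88
tool_pos: [0.442, -0.2024, 0.1552]
tool_rot: [3.123, -0.057, 2.354]
contact_force: [-0.7, 0.4, -3.1]
opening: 0.0251
```

Request:
servo_tool(targets="0 0 1.2 0;0 0 0 0")

```text
time: 39.12
tool_pos: [0.4422, -0.2025, 0.1551]
tool_rot: [3.122, -0.056, 2.354]
contact_force: [-1.2, -0.2, -2.5]
opening: 0.0252
```

Request:
servo_tool(targets="0 0 0 0;0 0 0 0;0 0 0 0;0 0 0 0;0 0 0 0;1.3 0.3 -20 0;2 0.5 -35 0;2 0.5 -35 0;2 0.5 -35 0;2 0.5 -35 0;0 0 0 0;0 0 0 0", hand=0.65)

```text
time: 40.62
tool_pos: [0.441, -0.2025, 0.3187]
tool_rot: [3.123, -0.058, 2.354]
contact_force: [-0.7, 0.5, 0.3]
opening: 0.0594
```

```bash
python3 -c "
from h import *
to(.619,.052,.30,2.356);ax()
p=cams.read_camera('scene')
cv2.imwrite('pics/s11.png',cv2.resize(p['color'][100:260,70:290],None,fx=3.4,fy=3.4,interpolation=cv2.INTER_CUBIC)[:,:,::-1])"
```

```text
t 40.62 pos [ 0.441  -0.2025  0.3187] rpy [ 3.123 -0.058  2.354] F [-0.7  0.5  0.3] op 0.0594
shift mm [ 53.6 305.3  27.7] n@50 6.2 turn -0.002
zaxis [-0.0275  0.0546 -0.9981] yaxis [0.709 0.705 0.019] up in tool [ 0.058  0.019 -0.998] pad misalign 0.019
```

View pics/s11.png

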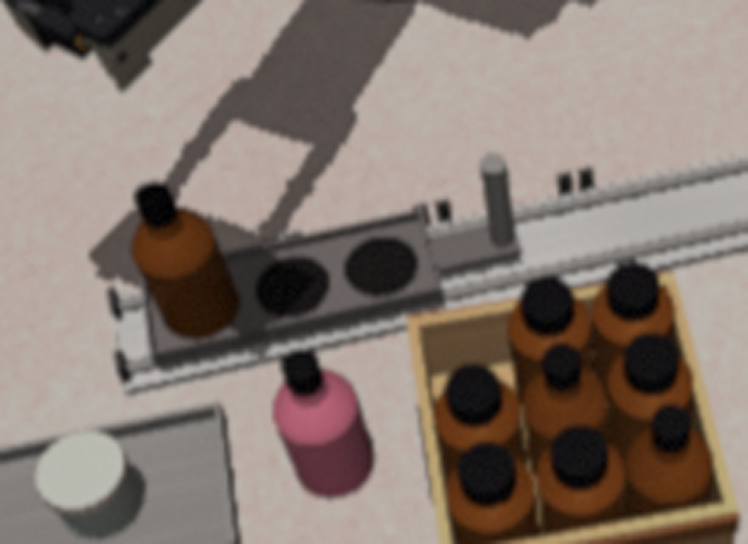

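Request:
servo_tool(targets="8 25 3 0;8 45 4 0;8 45 4 0;8 45 4 0;8 45 4 0;8 45 4 0;6 30 4 0;0 15 0 0;0 0 0 0;0 0 0 0")

```text
time: 41.92
tool_pos: [0.6129, 0.0527, 0.2845]
tool_rot: [3.137, -0.078, 2.35]
contact_force: [-0.6, 0.0, -0.2]
opening: 0.0596
```

```bash
python3 -c "
from h import *
to(.619,.052,.176,2.356);ax()
p=cams.read_camera('wrist');save(p,'w12')
c=p['R']@np.array((.619,.052,.15))+p['t']; th=np.arccos(c[2]/np.linalg.norm(c)); r=th*p['K'][0,0]; print(p['K'][:2,2]+r*c[:2]/np.hypot(*c[:2]))"
```

```text
t 41.92 pos [0.6129 0.0527 0.2845] rpy [ 3.137 -0.078  2.35 ] F [-0.6  0.  -0.2] op 0.0596
shift mm [-13.2   3.3 107.9] n@50 2.2 turn -0.006
zaxis [-0.051   0.0584 -0.997 ] yaxis [0.711 0.703 0.005] up in tool [ 0.077  0.005 -0.997] pad misalign 0.0048
[256.39594324 204.24555815]
```

View pics/w12.png

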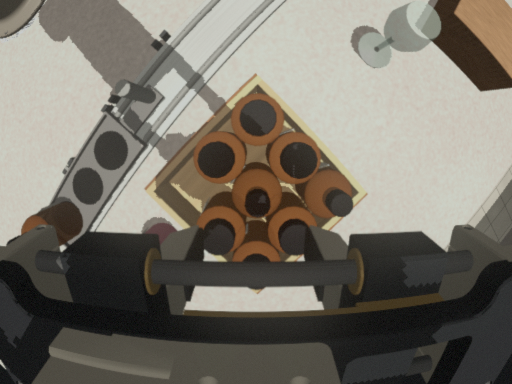

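Request:
servo_tool(targets="-5 1 25 0;-4 1 30 0;-4 1 30 0;-1 0 20 0;0 0 0 0;0 0 0 0")

```text
time: 42.72
tool_pos: [0.6185, 0.0459, 0.1787]
tool_rot: [3.135, -0.074, 2.344]
contact_force: [0.1, -0.5, 0.6]
opening: 0.0597
```

```bash
python3 -c "
from h import *
to(.619,.052,.135,2.356);ax()
p=cams.read_camera('wrist');save(p,'w13')"
```

```text
t 42.73 pos [0.6185 0.0459 0.1787] rpy [ 3.135 -0.074  2.344] F [ 0.1 -0.5  0.6] op 0.0597
shift mm [ 0.8  4.3 44. ] n@50 0.9 turn -0.012
zaxis [-0.0471  0.0578 -0.9972] yaxis [0.716 0.698 0.007] up in tool [ 0.074  0.007 -0.997] pad misalign 0.0067
```

View pics/w13.png

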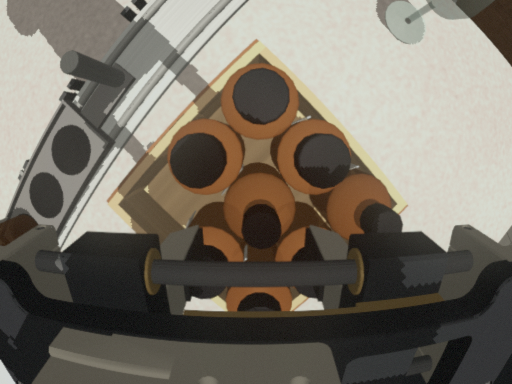

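Request:
servo_tool(targets="1 4 12 0;0 0 15 0;0 0 10 0;0 0 4 0;0 0 0 0;0 0 0 0")

```text
time: 43.52
tool_pos: [0.6192, 0.0523, 0.1364]
tool_rot: [3.134, -0.073, 2.345]
contact_force: [0.4, -0.4, 0.1]
opening: 0.0599
```

```bash
python3 -c "
from h import *
to(.619,.052,.134,2.356);ax()"
```

```text
t 43.52 pos [0.6192 0.0523 0.1364] rpy [ 3.134 -0.073  2.345] F [ 0.4 -0.4  0.1] op 0.0599
shift mm [-0.2 -0.4  2.3] n@50 0.0 turn -0.011
zaxis [-0.0451  0.0576 -0.9973] yaxis [0.716 0.698 0.008] up in tool [ 0.073  0.008 -0.997] pad misalign 0.008
```

Request:
servo_tool(targets="0 0 2 0;0 0 0 0;0 0 0 0;0 0 0 0;0 0 0 0;0 0 0 0;0 0 0 0", hand=0)

```text
time: 44.4
tool_pos: [0.6196, 0.0522, 0.1351]
tool_rot: [3.133, -0.072, 2.345]
contact_force: [-0.5, -0.4, 0.3]
opening: 0.0254
```

Request:
servo_tool(targets="0.7 0.1 -10 0;0.7 0.1 -10 0;0.7 0.1 -10 0;0 0 0 0")

```text
time: 44.9
tool_pos: [0.6192, 0.0522, 0.1663]
tool_rot: [3.134, -0.073, 2.344]
contact_force: [0.1, 0.3, -5.3]
opening: 0.0252
```

Request:
servo_tool(targets="1 0.1 -15 0;1.4 0.2 -20 0;1.4 0.2 -20 0;1.4 0.2 -20 0;1.4 0.2 -20 0;1.4 0.2 -20 0;1.4 0.2 -20 0;1.4 0.2 -20 0;0 0 0 0;0 0 0 0")

```text
time: 46.15
tool_pos: [0.6182, 0.0521, 0.3321]
tool_rot: [3.134, -0.072, 2.345]
contact_force: [-0.9, 0.9, -4.0]
opening: 0.0254
```

```bash
python3 -c "
from h import *
to(*slot(0),.33,2.356);ax()
p=cams.read_camera('scene')
cv2.imwrite('pics/s14.png',cv2.resize(p['color'][100:260,70:290],None,fx=3.4,fy=3.4,interpolation=cv2.INTER_CUBIC)[:,:,::-1])"
```

```text
t 46.15 pos [0.6182 0.0521 0.3321] rpy [ 3.134 -0.072  2.345] F [-0.9  0.9 -4. ] op 0.0254
shift mm [-4.200e+00 -2.575e+02 -1.000e-01] n@50 5.2 turn -0.011
zaxis [-0.0452  0.0571 -0.9973] yaxis [0.716 0.698 0.008] up in tool [ 0.072  0.008 -0.997] pad misalign 0.0076
```

View pics/s14.png

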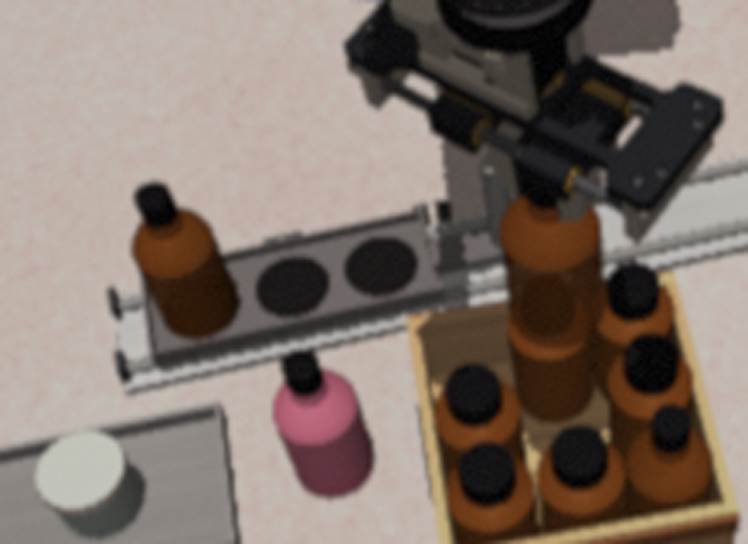

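Request:
servo_tool(targets="0 -15 0 0;-1 -30 0 0;-1 -35 0 0;-1 -35 0 0;-1 -35 0 0;0 -35 0 0;0 -30 0 0;0 -25 0 0;0 -15 0 0;0 0 0 0;0 0 0 0")

```text
time: 47.58
tool_pos: [0.4304, -0.1324, 0.3222]
tool_rot: [3.14, -0.085, 2.345]
contact_force: [-0.1, -0.2, -4.7]
opening: 0.0252
```

```bash
python3 -c "
from h import *
to(*slot(0),.20,2.356);ax()"
```

```text
t 47.58 pos [ 0.4304 -0.1324  0.3222] rpy [ 3.14  -0.085  2.345] F [-0.1 -0.2 -4.7] op 0.0252
shift mm [-13.7   5.6 121.5] n@50 2.4 turn -0.011
zaxis [-0.0583  0.0613 -0.9964] yaxis [0.715 0.699 0.001] up in tool [ 0.085  0.001 -0.996] pad misalign 0.0012
```

Request:
servo_tool(targets="-3 5 0 0;-2 0 20 0;-2.5 0 30 0;-2.5 0 30 0;-2 0 20 0;0 0 0 0;0 0 0 0")

```text
time: 48.45
tool_pos: [0.4428, -0.128, 0.2192]
tool_rot: [3.137, -0.082, 2.351]
contact_force: [0.5, -0.4, -5.2]
opening: 0.0253
```

```bash
python3 -c "
from h import *
to(*slot(0),.16,2.356);ax()"
```

```text
t 48.45 pos [ 0.4428 -0.128   0.2192] rpy [ 3.137 -0.082  2.351] F [ 0.5 -0.4 -5.2] op 0.0253
shift mm [-2.6 -6.4 59.1] n@50 1.2 turn -0.005
zaxis [-0.0544  0.0612 -0.9966] yaxis [0.711 0.703 0.004] up in tool [ 0.082  0.004 -0.997] pad misalign 0.0044
```

Request:
servo_tool(targets="0 -5 10 0;-1 -1 20 0;-1 0 14 0;0 0 8 0;0 0 0 0;0 0 0 0")

```text
time: 49.2
tool_pos: [0.4384, -0.1319, 0.1679]
tool_rot: [3.135, -0.075, 2.352]
contact_force: [0.2, -0.3, -4.7]
opening: 0.0253
```

```bash
python3 -c "
from h import *
to(*slot(0),.157,2.356);ax()
p=cams.read_camera('scene')
cv2.imwrite('pics/s15.png',cv2.resize(p['color'][100:260,70:290],None,fx=3.4,fy=3.4,interpolation=cv2.INTER_CUBIC)[:,:,::-1])"
```

```text
t 49.2 pos [ 0.4384 -0.1319  0.1679] rpy [ 3.135 -0.075  2.352] F [ 0.2 -0.3 -4.7] op 0.0253
shift mm [ 1.1 -0.3 11. ] n@50 0.2 turn -0.004
zaxis [-0.0481  0.0575 -0.9972] yaxis [0.71  0.704 0.006] up in tool [ 0.075  0.006 -0.997] pad misalign 0.0063
```

View pics/s15.png

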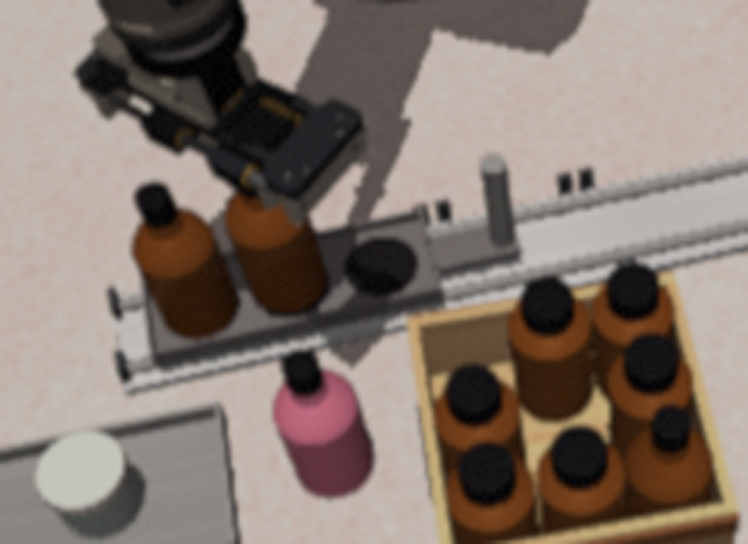

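Request:
servo_tool(targets="0.5 0 5 0;0.5 0 3 0;0 0 2 0;0 0 1 0;0 0 1 0;0 0 0 0")

```text
time: 50.0
tool_pos: [0.4378, -0.1308, 0.1573]
tool_rot: [3.134, -0.071, 2.352]
contact_force: [0.4, -0.2, -4.1]
opening: 0.0249
```

Request:
servo_tool(targets="0 0 1.2 0;0 0 0 0")

```text
time: 50.25
tool_pos: [0.4382, -0.1309, 0.1571]
tool_rot: [3.134, -0.07, 2.352]
contact_force: [-0.2, 0.2, -4.4]
opening: 0.0254
```

Request:
servo_tool(targets="0 0 1.2 0;0 0 0 0")

```text
time: 50.5
tool_pos: [0.4385, -0.1311, 0.1571]
tool_rot: [3.133, -0.068, 2.352]
contact_force: [-1.5, -0.5, -4.1]
opening: 0.0253
```

Request:
servo_tool(targets="0 0 0 0;0 0 0 0;0 0 0 0;0 0 0 0;0 0 0 0;1.4 0.1 -20 0;2.5 0.2 -35 0;2.5 0.2 -35 0;2.5 0.2 -35 0;2.5 0.2 -30 0;0 0 0 0;0 0 0 0", hand=0.65)

```text
time: 52.0
tool_pos: [0.4374, -0.1307, 0.3159]
tool_rot: [3.134, -0.07, 2.352]
contact_force: [0.6, 0.4, 0.6]
opening: 0.0598
```

```bash
python3 -c "
from h import *
to(.6795,.1125,.30,2.356);ax()
p=cams.read_camera('scene')
cv2.imwrite('pics/s16.png',cv2.resize(p['color'][100:260,70:290],None,fx=3.4,fy=3.4,interpolation=cv2.INTER_CUBIC)[:,:,::-1])"
```

```text
t 52.0 pos [ 0.4374 -0.1307  0.3159] rpy [ 3.134 -0.07   2.352] F [0.6 0.4 0.6] op 0.0598
shift mm [  1.1 343.   18.8] n@50 6.9 turn -0.004
zaxis [-0.0433  0.0551 -0.9975] yaxis [0.71  0.704 0.008] up in tool [ 0.07   0.008 -0.998] pad misalign 0.008
```

View pics/s16.png

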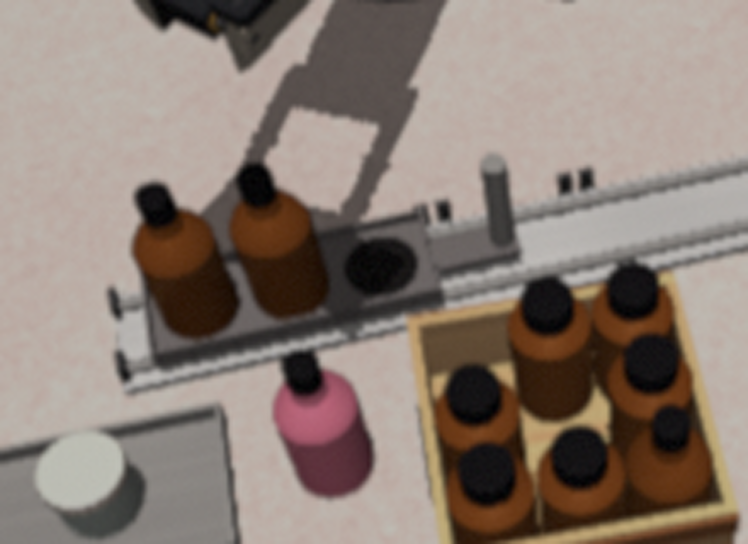

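Request:
servo_tool(targets="0 25 2 0;0 45 2 0;0 45 2 0;0 45 2 0;0 45 2 0;0 45 2 0;0 45 2 0;0 35 2 0;0 15 0 0;0 0 0 0;0 0 0 0")

```text
time: 53.42
tool_pos: [0.6859, 0.1201, 0.2828]
tool_rot: [-3.131, -0.089, 2.348]
contact_force: [-0.6, -0.7, 0.2]
opening: 0.0597
```

```bash
python3 -c "
from h import *
to(.6795,.1125,.176,2.356);ax()
p=cams.read_camera('wrist');save(p,'w17')
c=p['R']@np.array((.6795,.1125,.15))+p['t']; th=np.arccos(c[2]/np.linalg.norm(c)); r=th*p['K'][0,0]; print(p['K'][:2,2]+r*c[:2]/np.hypot(*c[:2]))"
```

```text
t 53.42 pos [0.6859 0.1201 0.2828] rpy [-3.131 -0.089  2.348] F [-0.6 -0.7  0.2] op 0.0597
shift mm [-10.4  -8.8 106.4] n@50 2.1 turn -0.008
zaxis [-0.0698  0.056  -0.996 ] yaxis [ 0.712  0.702 -0.01 ] up in tool [ 0.089 -0.01  -0.996] pad misalign -0.0105
[244.43223679 202.28950924]
```

View pics/w17.png

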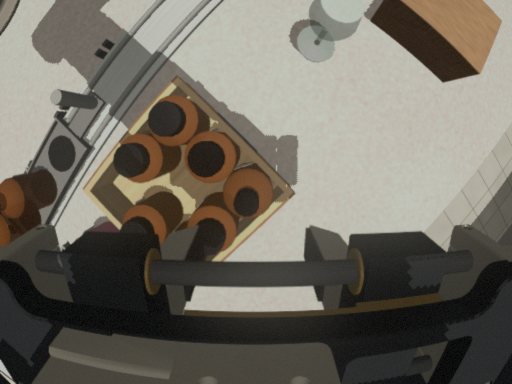

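Request:
servo_tool(targets="0 -8 10 0;-4 -1 25 0;-3 0 30 0;-2 0 25 0;-1 0 10 0;0 0 0 0;0 0 0 0")

```text
time: 54.35
tool_pos: [0.6782, 0.107, 0.185]
tool_rot: [-3.135, -0.084, 2.342]
contact_force: [-1.1, -0.1, -0.0]
opening: 0.0595
```

```bash
python3 -c "
from h import *
to(.6795,.1125,.135,2.356);ax()
p=cams.read_camera('wrist');save(p,'w18')"
```

```text
t 54.35 pos [0.6782 0.107  0.185 ] rpy [-3.135 -0.084  2.342] F [-1.1 -0.1 -0. ] op 0.0595
shift mm [-1.2  5.1 50. ] n@50 1.0 turn -0.014
zaxis [-0.0633  0.0561 -0.9964] yaxis [ 0.717  0.698 -0.006] up in tool [ 0.084 -0.006 -0.996] pad misalign -0.0063
```

View pics/w18.png

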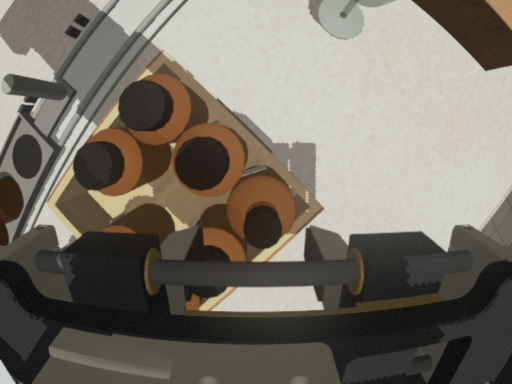

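Request:
servo_tool(targets="0 5 12 0;-1 0 16 0;-0.5 0 12 0;0 0 6 0;0 0 2 0;0 0 0 0;0 0 0 0")

```text
time: 55.28
tool_pos: [0.6803, 0.1128, 0.1344]
tool_rot: [-3.136, -0.084, 2.343]
contact_force: [-0.5, 0.5, -0.4]
opening: 0.0594
```

```bash
python3 -c "
from h import *
to(.6795,.1125,.134,2.356);ax()"
```

```text
t 55.27 pos [0.6803 0.1128 0.1344] rpy [-3.136 -0.084  2.343] F [-0.5  0.5 -0.4] op 0.0594
shift mm [ 0.3 -0.8  0.4] n@50 0.0 turn -0.013
zaxis [-0.062   0.0561 -0.9965] yaxis [ 0.716  0.698 -0.005] up in tool [ 0.083 -0.005 -0.997] pad misalign -0.0053
```

Request:
servo_tool(targets="0 0 0 0;0 0 0 0;0 0 0 0;0 0 0 0;0 0 0 0;0 0 0 0;0 0 0 0", hand=0)

```text
time: 56.15
tool_pos: [0.6807, 0.1127, 0.1354]
tool_rot: [-3.138, -0.082, 2.343]
contact_force: [-0.2, 0.4, -0.9]
opening: 0.025
```

Request:
servo_tool(targets="0.8 0 -10 0;0.8 0 -10 0;0.8 0 -10 0;0 0 0 0")

```text
time: 56.65
tool_pos: [0.6806, 0.1127, 0.1666]
tool_rot: [-3.136, -0.083, 2.343]
contact_force: [-0.7, 0.2, -3.6]
opening: 0.0256
```

Request:
servo_tool(targets="1.2 0 -15 0;1.6 0 -20 0;1.6 0 -20 0;1.6 0 -20 0;1.6 0 -20 0;1.6 0 -20 0;1.6 0 -20 0;1.6 0 -20 0;0 0 0 0;0 0 0 0")

```text
time: 57.9
tool_pos: [0.6801, 0.1128, 0.3328]
tool_rot: [-3.136, -0.083, 2.343]
contact_force: [-0.4, -0.2, -4.1]
opening: 0.0254
```

```bash
python3 -c "
from h import *
to(*slot(70),.33,2.356);ax()
p=cams.read_camera('scene')
cv2.imwrite('pics/s19.png',cv2.resize(p['color'][100:260,70:290],None,fx=3.4,fy=3.4,interpolation=cv2.INTER_CUBIC)[:,:,::-1])"
```

```text
t 57.9 pos [0.6801 0.1128 0.3328] rpy [-3.136 -0.083  2.343] F [-0.4 -0.2 -4.1] op 0.0254
shift mm [  47.6 -298.1    8.2] n@50 6.0 turn -0.013
zaxis [-0.0613  0.0556 -0.9966] yaxis [ 0.716  0.698 -0.005] up in tool [ 0.083 -0.005 -0.997] pad misalign -0.0051
```

View pics/s19.png

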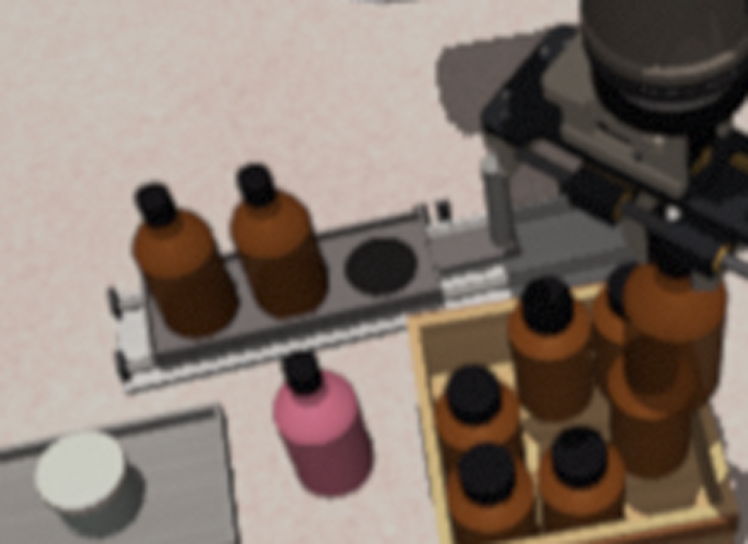

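Request:
servo_tool(targets="3 -15 0 0;5 -35 1 0;5 -35 1 0;6 -35 1 0;6 -35 1 0;6 -35 1 0;6 -35 1 0;6 -30 1 0;4 -20 1 0;0 -12 0 0;0 0 0 0;0 0 0 0")

```text
time: 59.45
tool_pos: [0.43, -0.0572, 0.3222]
tool_rot: [-3.128, -0.094, 2.342]
contact_force: [-0.3, -0.5, -3.4]
opening: 0.0258
```

```bash
python3 -c "
from h import *
to(*slot(70),.31,2.356);to(*slot(70),.20);ax()"
```

```text
t 59.45 pos [ 0.43   -0.0572  0.3222] rpy [-3.128 -0.094  2.342] F [-0.3 -0.5 -3.4] op 0.0258
shift mm [-5.8 -0.2 11.7] n@50 0.3 turn -0.014
t 59.45 pos [ 0.43   -0.0572  0.3222] rpy [-3.128 -0.094  2.342] F [-0.3 -0.5 -3.4] op 0.0258
shift mm [-16.1   1.3 121.2] n@50 2.4 turn None
zaxis [-0.0751  0.0572 -0.9955] yaxis [ 0.716  0.698 -0.014] up in tool [ 0.093 -0.014 -0.996] pad misalign -0.0139
```

Request:
servo_tool(targets="-4 -1 15 0;-3 -1 25 0;-3 -1 25 0;-3 -1 25 0;-2 0 15 0;0 0 0 0;0 0 0 0")

```text
time: 60.32
tool_pos: [0.4346, -0.0624, 0.2129]
tool_rot: [-3.13, -0.092, 2.347]
contact_force: [0.1, -0.4, -4.2]
opening: 0.0251
```

```bash
python3 -c "
from h import *
to(*slot(70),.160,2.356);ax()
p=cams.read_camera('scene')
cv2.imwrite('pics/s20.png',cv2.resize(p['color'][100:260,70:290],None,fx=3.4,fy=3.4,interpolation=cv2.INTER_CUBIC)[:,:,::-1])"
```

```text
t 60.33 pos [ 0.4346 -0.0624  0.2129] rpy [-3.13  -0.092  2.347] F [ 0.1 -0.4 -4.2] op 0.0251
shift mm [-2.7  0.6 52.8] n@50 1.1 turn -0.009
zaxis [-0.0728  0.0578 -0.9957] yaxis [ 0.712  0.702 -0.011] up in tool [ 0.092 -0.011 -0.996] pad misalign -0.0114
```

View pics/s20.png

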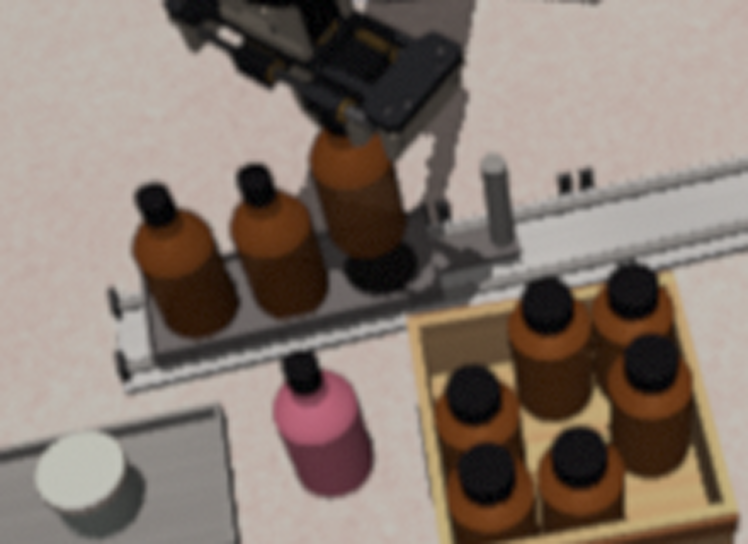

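Request:
servo_tool(targets="-1 0 16 0;-1 0 16 0;-1 0 10 0;0 0 5 0;0 0 2 0;0 0 0 0;0 0 0 0")

```text
time: 61.25
tool_pos: [0.4363, -0.0623, 0.1664]
tool_rot: [-3.134, -0.084, 2.348]
contact_force: [0.2, -0.0, -4.9]
opening: 0.0251
```

```bash
python3 -c "
from h import *
to(*slot(70),.1574,2.356);ax()"
```

```text
t 61.25 pos [ 0.4363 -0.0623  0.1664] rpy [-3.134 -0.084  2.348] F [ 0.2 -0.  -4.9] op 0.0251
shift mm [ 2.6 -1.2  9.2] n@50 0.2 turn -0.008
zaxis [-0.0641  0.0549 -0.9964] yaxis [ 0.712  0.702 -0.007] up in tool [ 0.084 -0.007 -0.996] pad misalign -0.0072
```

Request:
servo_tool(targets="1.5 -1 4 0;1 0 3 0;0 0 2 0;0 0 1 0;0 0 1 0;0 0 0 0")

```text
time: 62.0
tool_pos: [0.4338, -0.0612, 0.1576]
tool_rot: [-3.136, -0.08, 2.349]
contact_force: [-0.6, -0.6, -3.8]
opening: 0.0253
```

Request:
servo_tool(targets="0 0 1.2 0;0 0 0 0")

```text
time: 62.25
tool_pos: [0.4342, -0.0615, 0.1574]
tool_rot: [-3.136, -0.079, 2.349]
contact_force: [-0.8, -0.7, -2.5]
opening: 0.0252
```

Request:
servo_tool(targets="0 0 1.2 0;0 0 0 0")

```text
time: 62.5
tool_pos: [0.4343, -0.0616, 0.1574]
tool_rot: [-3.136, -0.078, 2.349]
contact_force: [-1.4, 1.5, -2.7]
opening: 0.0255
```

Request:
servo_tool(targets="0 0 0 0;0 0 0 0;0 0 0 0;0 0 0 0;0 0 0 0;1.6 0 -20 0;2.8 0 -35 0;2.8 0 -35 0;2.8 0 -35 0;2.8 0 -30 0;0 0 0 0;0 0 0 0", hand=0.65)

```text
time: 64.0
tool_pos: [0.4341, -0.0603, 0.3162]
tool_rot: [-3.136, -0.079, 2.349]
contact_force: [-0.0, -0.8, -0.1]
opening: 0.0592
```

```bash
python3 -c "
from h import *
to(*POST,.30,1.62);ax()
p=cams.read_camera('scene')
cv2.imwrite('pics/s21.png',cv2.resize(p['color'][100:260,70:290],None,fx=3.4,fy=3.4,interpolation=cv2.INTER_CUBIC)[:,:,::-1])"
```

```text
t 64.0 pos [ 0.4341 -0.0603  0.3162] rpy [-3.136 -0.079  2.349] F [-0.  -0.8 -0.1] op 0.0592
shift mm [72.4 63.8 21.6] n@50 2.0 turn 0.729
zaxis [-0.0596  0.0523 -0.9969] yaxis [ 0.712  0.702 -0.006] up in tool [ 0.079 -0.006 -0.997] pad misalign -0.0057
```

View pics/s21.png

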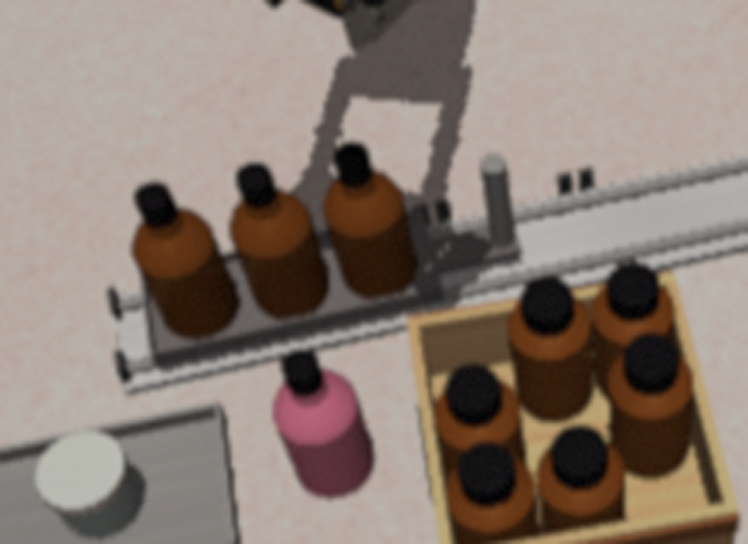

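Request:
servo_tool(targets="20 17 0 0;20 17 0 0;20 17 0 0;12 13 0 0;0 0 0 0;0 0 0 0")

```text
time: 64.8
tool_pos: [0.4271, 0.0378, 0.3152]
tool_rot: [-3.128, -0.089, 2.347]
contact_force: [-0.5, 0.3, 0.4]
opening: 0.06
```

```bash
python3 -c "
from h import *
to(*POST,.17,2.35);ax()
p=cams.read_camera('wrist');save(p,'w22')"
```

```text
t 64.8 pos [0.4271 0.0378 0.3152] rpy [-3.128 -0.089  2.347] F [-0.5  0.3  0.4] op 0.06
shift mm [-13.8   1.7 144.6] n@50 2.9 turn -0.003
zaxis [-0.072   0.054  -0.9959] yaxis [ 0.713  0.701 -0.013] up in tool [ 0.089 -0.013 -0.996] pad misalign -0.0135
```

View pics/w22.png

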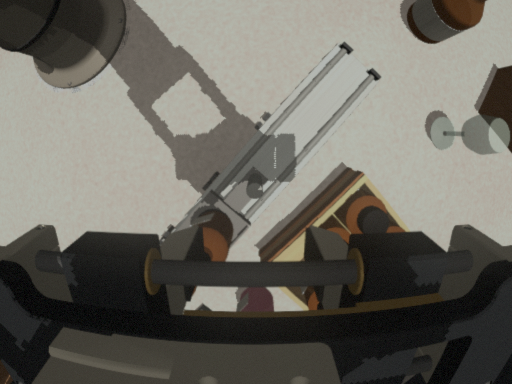

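Request:
servo_tool(targets="-2 0 20 0;-3 -1 30 0;-3 -1 30 0;-3 0 30 0;-1 0 20 0;0 0 0 0;0 0 0 0")

```text
time: 65.72
tool_pos: [0.4256, 0.0296, 0.181]
tool_rot: [-3.128, -0.088, 2.34]
contact_force: [0.2, 0.3, -0.1]
opening: 0.0598
```

```bash
python3 -c "
from h import *
to(*POST,.105,2.35);ax()
p=cams.read_camera('wrist');save(p,'w23')
p=cams.read_camera('scene');save(p,'s23')"
```

```text
t 65.72 pos [0.4256 0.0296 0.181 ] rpy [-3.128 -0.088  2.34 ] F [ 0.2  0.3 -0.1] op 0.0598
shift mm [-2.8  7.6 76. ] n@50 1.5 turn -0.01
zaxis [-0.0706  0.0534 -0.9961] yaxis [ 0.718  0.696 -0.014] up in tool [ 0.087 -0.014 -0.996] pad misalign -0.0136
```

View pics/w23.png

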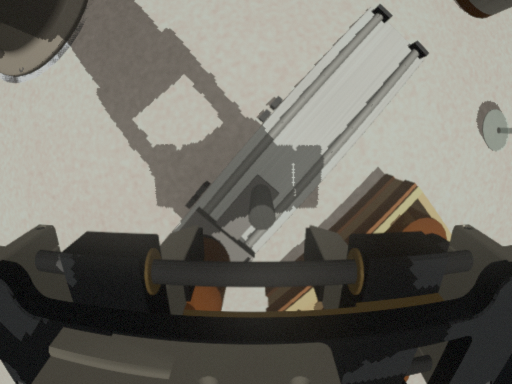

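View pics/s23.png

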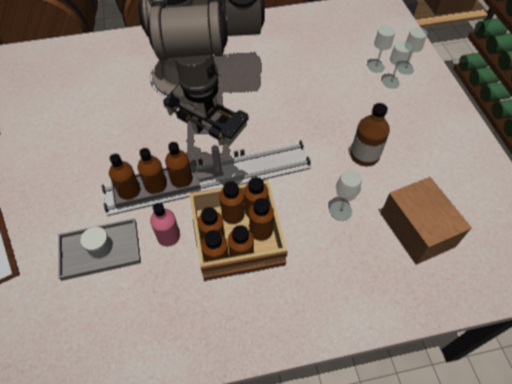

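Request:
servo_tool(targets="0 7 10 0;-1 0 20 0;-1 0 20 0;-1 0 15 0;0 0 5 0;0 0 0 0;0 0 0 0")

```text
time: 66.7
tool_pos: [0.4313, 0.0378, 0.1101]
tool_rot: [-3.133, -0.082, 2.341]
contact_force: [0.2, -0.2, -0.1]
opening: 0.0598
```

```bash
python3 -c "
from h import *
to(*POST,.105,2.35);ax()"
```

```text
t 66.7 pos [0.4313 0.0378 0.1101] rpy [-3.133 -0.082  2.341] F [ 0.2 -0.2 -0.1] op 0.0598
shift mm [ 1.5 -3.2  5.3] n@50 0.1 turn -0.009
zaxis [-0.0628  0.0528 -0.9966] yaxis [ 0.717  0.697 -0.008] up in tool [ 0.082 -0.008 -0.997] pad misalign -0.0083
```

Request:
servo_tool(targets="1 -3 3 0;0 0 2 0;0 0 0 0;0 0 0 0")

```text
time: 67.2
tool_pos: [0.4285, 0.0366, 0.1059]
tool_rot: [-3.135, -0.08, 2.341]
contact_force: [0.1, -1.0, 0.3]
opening: 0.0599
```

Request:
servo_tool(targets="0 0 0 0;0 0 0 0;0 0 0 0;0 0 0 0;0 0 0 0;0 0 0 0;0 0 0 0;0 0 0 0", hand=0, squeeze=20)

```text
time: 68.2
tool_pos: [0.4272, 0.0364, 0.1059]
tool_rot: [-3.132, -0.082, 2.341]
contact_force: [-1.0, -0.4, 0.7]
opening: 0.0196
```

```bash
python3 -c "
from h import *
s=telemetry.observe();p=s['tool_pos']
to(p[0]-.055*.12,p[1]+.12,p[2]);ax()
p=cams.read_camera('scene');save(p,'s24')"
```

```text
t 68.2 pos [0.4272 0.0364 0.1059] rpy [-3.132 -0.082  2.341] F [-1.  -0.4  0.7] op 0.0196
shift mm [90.4 78.9  6.7] n@50 2.4 turn None
zaxis [-0.0635  0.0523 -0.9966] yaxis [ 0.717  0.697 -0.009] up in tool [ 0.082 -0.009 -0.997] pad misalign -0.0092
```

View pics/s24.png

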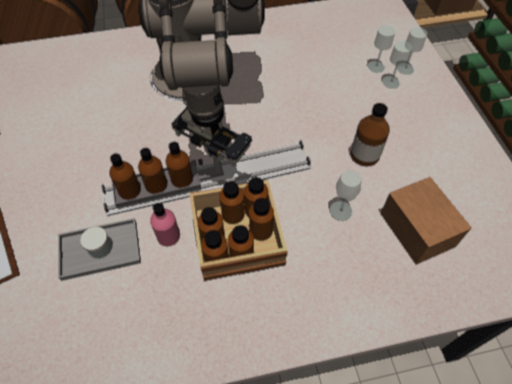

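Request:
servo_tool(targets="1.5 1.3 0.1 0;2.3 2 0.2 0;3 2.6 0.2 0;3.8 3.3 0.3 0;4.5 4 0.3 0;4.5 4 0.3 0;4.5 4 0.3 0;4.5 4 0.3 0;4.5 4 0.3 0;4.5 4 0.3 0;3 2.6 0.2 0;1.5 1.3 0.1 0;0 0 0 0;0 0 0 0")

```text
time: 70.0
tool_pos: [0.4236, 0.0963, 0.1059]
tool_rot: [-3.131, -0.082, 2.342]
contact_force: [-0.5, -2.5, 0.3]
opening: 0.0197
```

```bash
python3 -c "
from h import *
to(.4272-.055*.12,.0367+.12*.9985,.1059);ax()
p=cams.read_camera('scene');save(p,'s25')"
```

```text
t 70.0 pos [0.4236 0.0963 0.1059] rpy [-3.131 -0.082  2.342] F [-0.5 -2.5  0.3] op 0.0197
shift mm [45.1 39.8  3.2] n@50 1.2 turn None
zaxis [-0.0646  0.0513 -0.9966] yaxis [ 0.716  0.698 -0.011] up in tool [ 0.082 -0.011 -0.997] pad misalign -0.0106
```

View pics/s25.png

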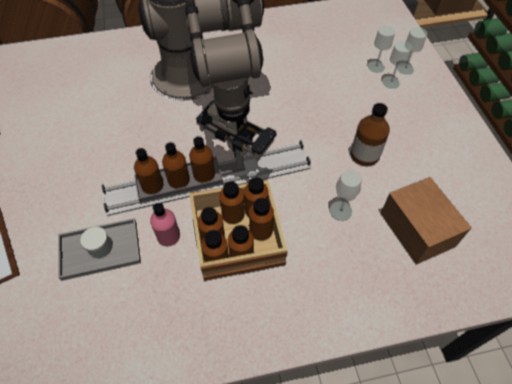

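Request:
servo_tool(targets="1.5 1.3 0.1 0;2.3 2 0.2 0;3 2.6 0.2 0;3.8 3.3 0.3 0;4.5 4 0.3 0;4.5 4 0.3 0;4.5 4 0.3 0;4.5 4 0.3 0;4.5 4 0.3 0;4.5 4 0.3 0;3 2.6 0.2 0;0 0 0 0;0 0 0 0")

```text
time: 71.68
tool_pos: [0.4202, 0.1545, 0.1059]
tool_rot: [-3.13, -0.083, 2.342]
contact_force: [-1.9, -3.4, 1.2]
opening: 0.0194
```

```bash
python3 -c "
from h import *
to(.4272-.055*.12,.0367+.12*.9985,.1059);ax()
p=cams.read_camera('top');save(p,'t26')
p=cams.read_camera('scene')
cv2.imwrite('pics/s26.png',cv2.resize(p['color'][110:220,110:310],None,fx=4,fy=4,interpolation=cv2.INTER_CUBIC)[:,:,::-1])
p=cams.read_camera('wrist');save(p,'w26')"
```

```text
t 71.67 pos [0.4202 0.1545 0.1059] rpy [-3.13  -0.083  2.342] F [-1.9 -3.4  1.2] op 0.0194
shift mm [1.2 1.7 0.1] n@50 0.0 turn None
zaxis [-0.0656  0.0514 -0.9965] yaxis [ 0.716  0.698 -0.011] up in tool [ 0.083 -0.011 -0.997] pad misalign -0.0112
```

View pics/s26.png

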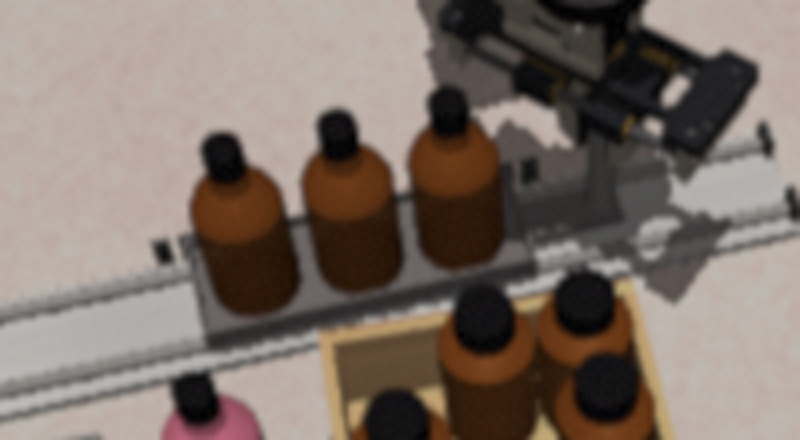

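View pics/w26.png

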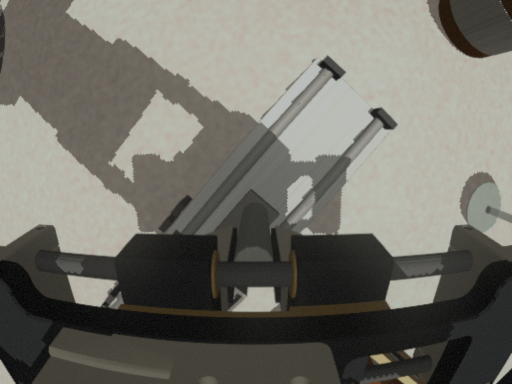

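View pics/t26.png

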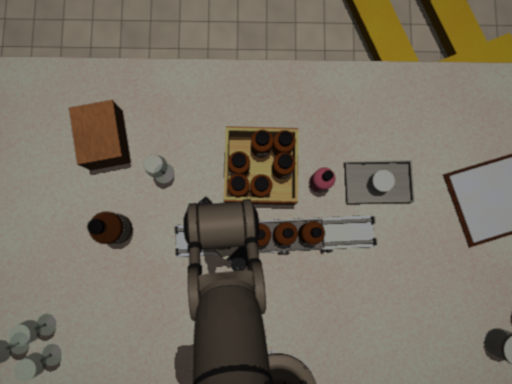

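Request:
servo_tool(targets="0.7 0.6 0 0;0.7 0.6 0 0;0 0 0 0;0 0 0 0")

```text
time: 72.32
tool_pos: [0.4201, 0.156, 0.1059]
tool_rot: [-3.13, -0.083, 2.341]
contact_force: [-2.1, -2.4, 0.5]
opening: 0.0194
```

Request:
servo_tool(targets="0 0 0 0;0 0 0 0;0 0 0 0;0 0 0 0;0 0 0 0;1.6 0 -20 0;2.8 0 -35 0;2.8 0 -35 0;2.8 0 -35 0;2.8 0 -35 0;0 0 0 0;0 0 0 0", hand=0.65)

```text
time: 73.82
tool_pos: [0.4218, 0.1575, 0.2707]
tool_rot: [-3.131, -0.083, 2.341]
contact_force: [0.5, -0.2, -0.6]
opening: 0.0594
```

```bash
python3 -c "
from h import *
to(.3,.25,.3);ax()
p=cams.read_camera('top');save(p,'t27')
p=cams.read_camera('scene');save(p,'s27')
p=cams.read_camera('wrist');save(p,'w27')"
```

```text
t 73.83 pos [0.4218 0.1575 0.2707] rpy [-3.131 -0.083  2.341] F [ 0.5 -0.2 -0.6] op 0.0594
shift mm [153.1 -23.2 -16.4] n@50 3.1 turn None
zaxis [-0.0654  0.0527 -0.9965] yaxis [ 0.717  0.697 -0.01 ] up in tool [ 0.083 -0.01  -0.996] pad misalign -0.0102
```

View pics/s27.png

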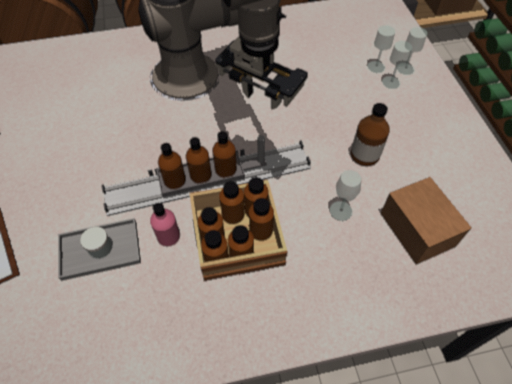

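View pics/w27.png

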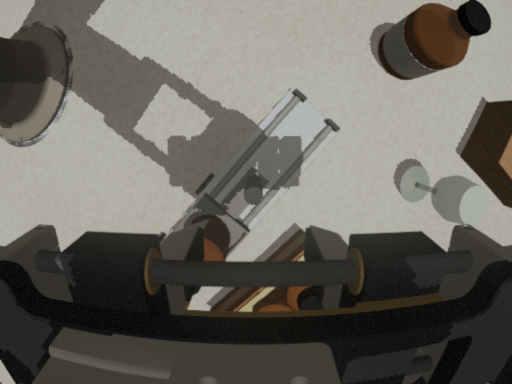

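```bash
python3 -c "
from h import *
to(.42,.1575,.34);to(.38,-.40,.34)"
```

```text
t 73.97 pos [0.4217 0.1574 0.2704] rpy [-3.131 -0.084  2.341] F [ 0.1  0.6 -0.4] op 0.0598
shift mm [  7.1  -2.  -69.2] n@50 1.4 turn None
t 73.97 pos [0.4217 0.1574 0.2704] rpy [-3.131 -0.084  2.341] F [ 0.1  0.6 -0.4] op 0.0598
shift mm [-364.  -419.1  -95.9] n@50 11.3 turn None
```

Request:
servo_tool(targets="4 -1 -35 0;3 -1 -35 0;-31 -36 -3 0;-31 -36 -3 0;-31 -36 -3 0;-31 -36 -3 0;-31 -36 -3 0;-31 -36 -3 0;-31 -36 -3 0;-31 -36 -3 0;-31 -36 -3 0;-31 -36 -3 0;-31 -36 -3 0;-31 -36 -3 0;0 0 0 0;0 0 0 0")

```text
time: 75.97
tool_pos: [0.3671, -0.4285, 0.335]
tool_rot: [-3.124, -0.111, 2.343]
contact_force: [-0.1, -0.3, 0.9]
opening: 0.0596
```

```bash
python3 -c "
from h import *
p=cams.read_camera('top')
cv2.imwrite('pics/t28.png',cv2.resize(p['color'][115:270,165:425],None,fx=3,fy=3,interpolation=cv2.INTER_CUBIC)[:,:,::-1])
cv2.imwrite('pics/t28b.png',cv2.resize(p['color'][205:265,170:380],None,fx=3.8,fy=6,interpolation=cv2.INTER_CUBIC)[:,:,::-1])
p=cams.read_camera('scene');save(p,'s28')
cv2.imwrite('pics/s28b.png',cv2.resize(p['color'][120:200,130:270],None,fx=5.6,fy=5.6,interpolation=cv2.INTER_CUBIC)[:,:,::-1])
print(telemetry.observe()['tool_pos'])"
```

```text
[ 0.36729515 -0.42812643  0.33549435]
```

View pics/t28.png

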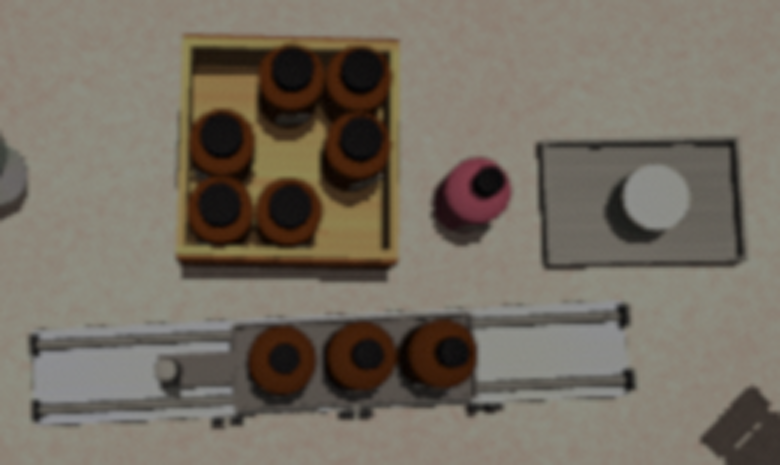

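View pics/t28b.png

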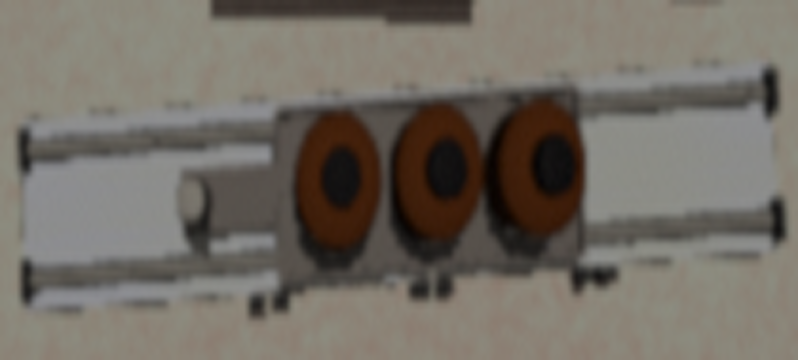

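View pics/s28b.png

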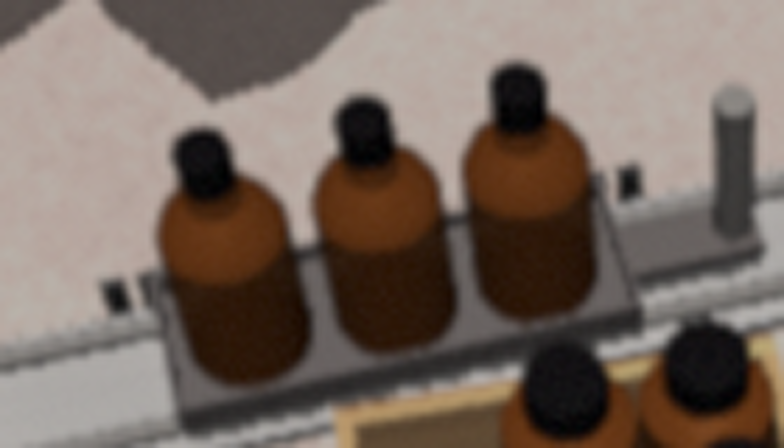

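View pics/s28.png

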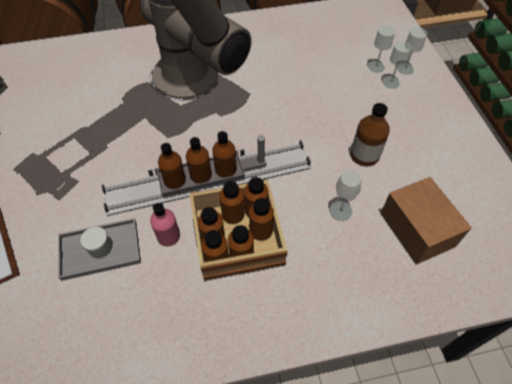

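```bash
python3 -c "
from h import *
to(.41,-.09,.30)"
```

```text
t 76.08 pos [ 0.3673 -0.4281  0.3355] rpy [-3.124 -0.11   2.344] F [-0.4  0.2  0.8] op 0.0598
shift mm [207.1 267.6  53.8] n@50 6.9 turn None
```

Request:
servo_tool(targets="23 30 4 0;23 30 4 0;23 30 4 0;23 30 4 0;23 30 4 0;23 30 4 0;23 30 4 0;23 30 4 0;23 27 4 0;0 0 0 0;0 0 0 0;0 0 0 0")

```text
time: 77.58
tool_pos: [0.4086, -0.0703, 0.3207]
tool_rot: [-3.128, -0.102, 2.359]
contact_force: [0.5, -0.7, -0.1]
opening: 0.0596
```

```bash
python3 -c "
from h import *
to(.41,-.09,.30)
p=cams.read_camera('wrist');save(p,'w29')
c=p['R']@np.array((.385,-.011,.03))+p['t']; th=np.arccos(c[2]/np.linalg.norm(c)); r=th*p['K'][0,0]; u=p['K'][:2,2]+r*c[:2]/np.hypot(*c[:2]);print(u)
u=u.astype(int); x0=max(u[0]-60,0);y0=max(u[1]-50,0);print(x0,y0)
cv2.imwrite('pics/w29b.png',cv2.resize(p['color'][y0:y0+100,x0:x0+130],None,fx=6,fy=6,interpolation=cv2.INTER_CUBIC)[:,:,::-1])"
```

```text
t 77.58 pos [ 0.4086 -0.0703  0.3207] rpy [-3.128 -0.102  2.359] F [ 0.5 -0.7 -0.1] op 0.0596
shift mm [-16.9 -12.7  19.3] n@50 0.6 turn None
[273.27966085 142.13550983]
213 92
```

View pics/w29.png

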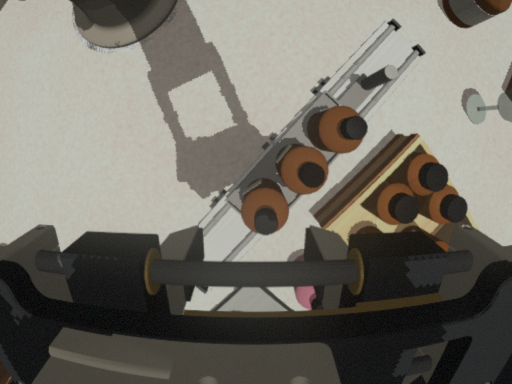

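View pics/w29b.png

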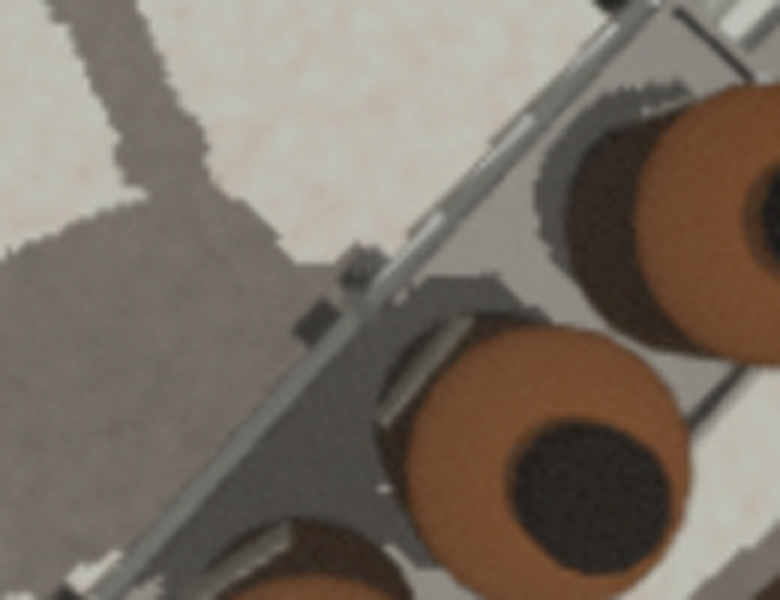

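Run:
```python
from h import *
w=cams.read_camera('wrist');t=cams.read_camera('top')
d=RAIL/np.linalg.norm(RAIL)
C=lambda u,v:(213+u/6-.4,92+v/6-.4)
for z in (.02,.03):
    g=watz(w,C(338.5,293),z); print('gap',z,g.round(4),'s',round(float(g[:2]@d),4))
po=watz(w,(391,72),.125); print('post',po.round(4),'deck s',round(float(po[:2]@d)-.168,4))
T=lambda u,v:((u+.5)/3-.5+165,(v+.5)/3-.5+115)
T2=lambda u,v:((u+.5)/3.8-.5+170,(v+.5)/6-.5+205)
for z in (.02,.03):
  for n,u in (('far',(270,303)),('mid',(431.5,288)),('load',(596,275))):
    g=atz(t,T2(*u),z); print('top gap',n,z,round(float(g[:2]@d),4))
for n,u in (('now',(167,371)),('far0',(27,374))):
    q=atz(t,T(*u),.125); print('top post',n,round(float(q[:2]@d)-.168,4))
g=w['color'][92:192,213:343]; cv2.imwrite('pics/w30.png',cv2.resize(np.clip(g[25:75,30:90].astype(float)*1.8,0,255).astype(np.uint8),None,fx=12,fy=12,interpolation=cv2.INTER_NEAREST)[:,:,::-1])
```

```text
gap 0.02 [ 0.3791 -0.0136  0.02  ] s -0.0344
gap 0.03 [ 0.3788 -0.0138  0.03  ] s -0.0347
post [0.4192 0.1573 0.125 ] deck s -0.034
top gap far 0.02 0.0846
top gap mid 0.02 -0.034
top gap load 0.02 -0.1551
top gap far 0.03 0.0845
top gap mid 0.03 -0.0331
top gap load 0.03 -0.1532
top post now -0.0346
top post far0 0.084
```

View pics/w30.png

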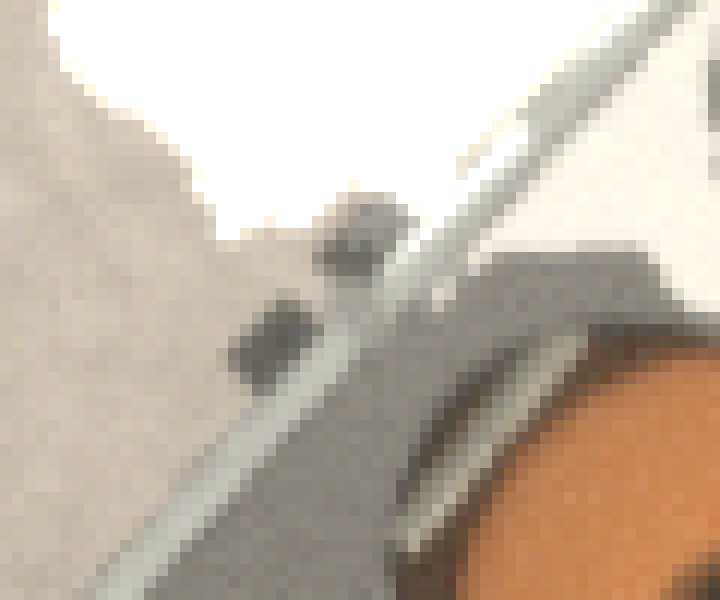

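Run:
```python
from h import *
p=cams.read_camera('scene');save(p,'s31'); s=telemetry.observe(); print(s['time'],s['contact_force'].round(1)); print(robot.hand_in())
```

```text
77.775 [-0.2  0.5 -0.3]
the job is handed in; nothing more can be done
None
```

View pics/s31.png

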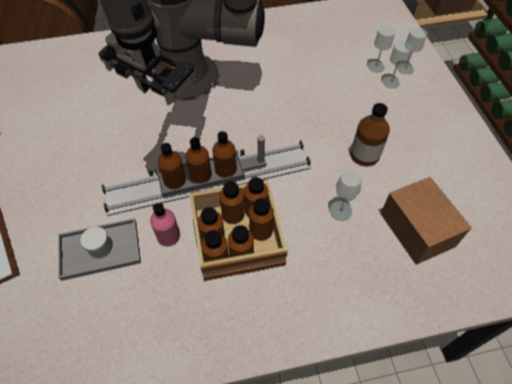

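The job is done and handed in at about 78 s.

- **Jar:** there was one jar on the carrier; it now stands upright in the steel tray.
- **Carrier to loading:** I slid it to the right-hand end stop. Backing off pulled it about 3 mm away, so I re-seated it against the stop before loading.
- **Bottles:** all three narrow-stoppered bottles came out of the crate and were stood on the carrier's three discs while it was at the loading station.
- **Carrier to the middle station:** I then moved the loaded carrier 120 mm and released it.

**Last checks:**
- The final picture shows three bottles upright on the carrier, six wide-capped bottles standing in the crate and the jar in the tray. The glass, the large bottle and the pink look-alike are where they were.
- The deck centre measured within about 0.5 to 1.5 mm of the index gap, using the wrist and top cameras. The close crop suggests the pointer lies between the plates, but it is only a few pixels wide.
- The contact force was about zero at hand-in, with the gripper hovering clear of everything.
- The tool leaned about 4 to 6 degrees during the run after the end-stop push. I allowed for it, and no bottle looked tipped in the pictures taken after each placing.

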